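# Drain the oiled handpiece and hang it up

## Task

The freshly oiled green-collared handpiece lies on its sloping rest. Stand it nose down in the blue drain cup and let go of it for a moment so that it stands there by itself, then take it by its rear end and hang it in the white fork of the hanger: bring it in through the fork's open side and lower its green collar fully home inside the raised rim, hanging straight, and let go. Leave the felt wheel, the wax block and the white cast where they are.

Things in the scene. Friction and masses are not known exactly. Their poses are not given: they have to be found in the camera images.
- green_handpiece: Loose straight round handpiece, steel, green collar, 172 mm long, about 0.2 kg. Origin: nose tip; z runs along its axis to the rear. Diameters by distance from the tip: nose cone 10 to 24 mm (0-34), barrel 24 (34-82), neck 15 (88-112), collar 32 (112-120), ribbed rear stub 19 (120-172). At the start its axis slopes 45 degrees, nose low; fingers fit beside the barrel from 40 to 82.
- handpiece_collar (a point): Centre of the flat underside of the handpiece's green collar, on its axis, 112 mm from the nose tip (axes as the handpiece's).
- handpiece_rear (a point): Centre of the handpiece's rear end face, on its axis, 172 mm from the nose tip.
- sloping_rest: Fixed black rest, base 130 x 64 x 6 mm, two saddles on legs. Origin: on the table, straight below the point of the lying handpiece's axis that is 60 mm from its nose tip and 56 mm above the table. The handpiece rises along the rest's +x, which points roughly away from the robot; its collar is caught on the upper saddle. It lifts out straight upwards.
- drain_cup: Fixed blue conical cup on a dark round foot 76 mm across, 43 mm high. Origin: on the table, on its axis. Its bore matches the nose cone: 23 mm wide at the mouth, 9 mm at the bottom (12 mm above the table), wall 4 mm. A seated handpiece stands upright, nose tip about 13 to 14 mm above the table.
- hanger: Fixed hanger: grey base 125 x 84 x 8 mm, steel column 66 mm along its +x, level white fork plate 6 mm thick, top 142 mm above the table; nothing higher than 150 mm. Origin: on the table below the seat's centre. The fork's slot, 21 mm wide, runs along x and is open at -x: the neck enters it moving along the hanger's +x.
- hanger_seat (a point): Centre of the seat on the fork plate's top face, 142 mm above the table; the centre of the collar's underside comes here. A rim 8 mm high, inner diameter 38 mm, outer 46 mm, surrounds it, broken only by the slot. The collar passes in above the rim, the barrel below the plate, then the collar is lowered inside the rim on to the plate.
- hanger_mouth (a point): Point in line with the fork's slot, 60 mm out from the seat's centre on the open side, level with the plate's top.
- felt_wheel: Loose bystander: cream felt wheel lying flat, 48 mm across, 12 mm high; origin under its centre.
- wax_block: Loose bystander: yellow wax block, 30 x 62 x 19 mm; origin under its centre.
- cast_upper: Loose bystander: white plaster cast with teeth, 57 x 68 x 30 mm; origin under its centre.

How it is judged:
By the outcome, as a careful person would: the job done as asked, in the order asked, and still so for the second after the job is handed in, with the robot touching nothing.
It also fails if it takes over 69 s, if anything falls off the work surface, if the arm or the gripper's body presses on something with over 40 N, if the wrist force passes 120 N, or if a joint passes its speed limit or range.

## Robot

A 6-joint arm with a two-finger parallel gripper is mounted at the origin on a cart in front of the work surface, level with it; the furniture and walls round the work are solid. World frame = base frame: x ahead of the robot, y to its left, z up, the work surface at z = 0. Lengths are in m, angles in rad, forces in N, time in s.
With the tool pointing down it reaches from about 0.35 to 0.775 m from the base axis. Payload 7.3 kg.
Tool frame: the origin (TCP) lies between the finger pads; the fingertips stand 14 mm ahead of it and the grasp point (between the pads) lies 5 mm behind it; z points along the fingers, y is the direction in which the jaws open and shut (so a half turn about z gives the same grasp; the last joint's range is limited). The gripper opens to 92 mm and grips with 3 to 60 N. Pads are 19 mm wide; open, the fingers measure 130 mm over their backs; the gripper's body (75 mm by 190 mm) begins 47 mm behind the grasp point.
Start: joints at [-1.329, 0.342, 1.524, -0, 1.275, -0.146], TCP at [0.199, -0.486, 0.241] pointing down, gripper open.
Joint ranges: [-2.53, 2.53], [-0.77, 2.02], [0.04, 2.7], [-1, 4.14], [0.28, 2.66], [-3.11, 3.11]. Speed limits (rad/s): [2.57, 2.57, 3.14, 3.14, 3.14, 3.14].

## Interface

Orientations are given as [roll, pitch, yaw] about the fixed x, y, z axes, in that order (R = Rz(yaw) Ry(pitch) Rx(roll)).
In Python, from cell import robot gives the robot as it stands.
- The arm moves only by the shell command python3 -m creep 'ROWS' [FORCE]. ROWS is JSON, a list that holds one entry, the list of rows, each a list of 7 numbers: the shift along the tool's x, y, z in cm, then the turn, a rotation vector about the tool's x, y, z in degrees, then the gripper command: -1 is shut, 1 is fully open, values between are in proportion. In form: [[[tx, ty, tz, wx, wy, wz, gripper], ...]]. A call has 1 to 8 rows; each row is the pose to reach, as a shift and turn from the pose measured when the call began, along the tool's axes at that moment; what a row does not reach only later rows make up. A row lasts 1/10 s, in which the tool goes at most 50 mm and 8.59 degrees, less where a joint would pass 70% of its speed; a pose out of reach is approached as far as the arm can. A call with a gripper value outside its range is refused whole. The fingers move at their own pace and stop on an object; FORCE is the grip in N (left out, the last holds). Time passes only in rows, so rows that repeat a pose let the fingers close. It gives the time, the measured TCP pose, the force and the opening at its end, in the units of the state.
- robot.observe(): the state, without advancing time (a new reading comes with each control period).
- robot.read_camera(name): name is "scene" or "top"; returns the picture (400x640x3 uint8, red, green, blue); there is no depth.
- robot.camera_params(name): a dict with "camera_matrix" (3x3 intrinsics, pixels), "R" (3x3) and "t" (3): a world point X has camera coordinates R X + t. Camera axes: x right, y down, z forward; pixel columns grow to the right and rows downward; lengths in m; the calibration is good to about 2 mm. A picture is of the moment at which its call begins. camera_params takes no time and is no camera call.
- robot.hand_in(): hands the job in, once; it reports no verdict.
Trained networks look in the newest picture that a camera, given by its name, has taken for a name from the list of things; names that differ only in an ending like _2 or _b are one class to them, and where a whole thing is asked for, a point or a joint stands for the part that bears it (a point fixed in the world has none). Each returns a list of dicts, best first, with "score" (0 to 1); they miss things now and then, are a little off and sometimes report something else, mostly with a low value. They report only what shows in the picture. A call takes as long as a camera call.
- robot.look_for(camera, label): "centre" ([x, y, z] in m, in the coordinates of the camera as it stood for that picture, good to about 4 mm: the middle of the surface that is visible of it).
- robot.masks_of(camera, label): "mask" (400x640 bool, what is visible of it).
The state is a dict: "time": time; "qpos": joint angles; "qvel": joint speeds; "joint_efforts": joint torques, N m; "tool_pos": TCP position; "tool_rot": TCP orientation; "contact_force": force on the tool from outside, world axes, zero at the start; "torque": the same for the moment, N m; "opening": finger opening in m.
Only numpy, scipy, OpenCV 4.12 (cv2) and the standard library are available. Lean on these libraries where they do the work, as an engineer would, in place of code of your own. Each camera call takes 0.05 s, during which the arm holds its last target.

## Working session

There is one attempt and no reset: what is moved stays moved. The work goes in short steps, Python scripts to look and compute and a shell command to move; the robot and the scene stay as the last step left them, time stands still between calls to the robot, and variables do not carry over. Pictures are saved under pics/ and viewed, and the job is handed in when it is done.

```bash
ls; mkdir -p pics
python3 - <<'E'
from cell import robot
import cv2,numpy as np
print(robot.observe())
for n in("scene","top"):
    im=robot.read_camera(n); cv2.imwrite(f"pics/{n}0.png",im[:,:,::-1])
    p=robot.camera_params(n); print(n,p)
    R=np.array(p["R"]);t=np.array(p["t"])
    for l in ["green_handpiece","handpiece_collar","handpiece_rear","sloping_rest","drain_cup","hanger","hanger_seat","felt_wheel","wax_block","cast_upper"]:
        try: r=robot.look_for(n,l)
        except Exception as e: print(l,e);continue
        print(l,[(round(d["score"],2),np.round(R.T@(np.array(d["centre"])-t),4).tolist()) for d in r[:2]])
E
```

```text
pics
{'time': 0.0, 'qpos': array([-1.32900147e+00,  3.42699977e-01,  1.52501352e+00, -2.55102676e-05,
        1.27540171e+00, -1.46005378e-01]), 'qvel': array([-0.00138097,  0.00054338, -0.00030602, -0.00138698, -0.00127337,
        0.00043358]), 'joint_efforts': array([ 2.30801488e-03, -4.31235623e+01, -2.44217205e+01,  7.20438897e-02,
        5.57907403e-02, -1.17971181e-04]), 'tool_pos': array([ 0.19844768, -0.4856309 ,  0.24005798]), 'tool_rot': array([-3.14008275e+00, -1.97377133e-04,  3.87807532e-01]), 'contact_force': array([-0.40617984, -0.27062249, -0.02172298]), 'torque': array([-0.06557275, -0.00323764,  0.02573488]), 'opening': 0.09205680369049614}
scene {'camera_matrix': array([[389.6382659 ,   0.        , 317.16786306],
       [  0.        , 389.6382659 , 206.52310444],
       [  0.        ,   0.        ,   1.        ]]), 'R': array([[ 0.66171533, -0.74974732, -0.00343306],
       [-0.31533454, -0.2741493 , -0.90851873],
       [ 0.68021831,  0.60226333, -0.41783002]]), 't': array([-0.16906447,  0.31503247,  0.46176332])}
green_handpiece []
handpiece_collar []
handpiece
[... 509 characters left out ...]
array([[ 0.00257375, -0.99996275,  0.008239  ],
       [-0.9918097 , -0.0036047 , -0.12767351],
       [ 0.12769845, -0.00784292, -0.99178203]]), 't': array([0.2357103 , 0.50960682, 1.14319027])}
green_handpiece [(0.81, [0.5229, 0.4257, 0.0881]), (0.43, [0.6882, 0.3871, 0.0177])]
handpiece_collar [(0.74, [0.5185, 0.4248, 0.0931])]
handpiece_rear [(0.57, [0.5165, 0.4235, 0.0903])]
sloping_rest [(0.71, [0.4872, 0.4091, 0.0022])]
drain_cup [(0.63, [0.4985, 0.1929, 0.0085])]
hanger [(0.62, [0.5991, 0.0446, 0.0093])]
hanger_seat [(0.55, [0.5978, 0.0419, 0.0086])]
felt_wheel [(0.62, [0.4089, 0.0242, 0.0114])]
wax_block [(0.74, [0.3407, 0.2952, 0.0169])]
cast_upper [(0.72, [0.687, 0.3819, 0.0153])]
```

View pics/scene0.png

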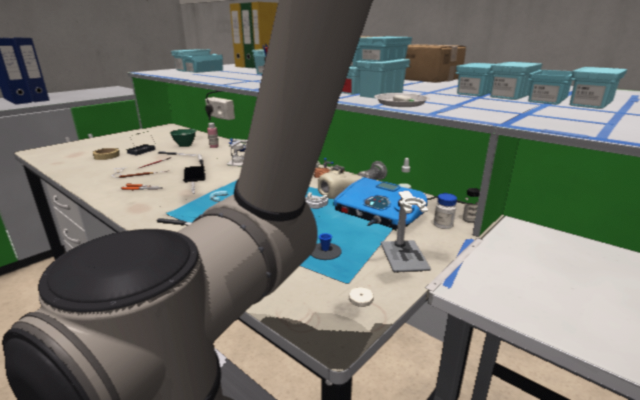

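View pics/top0.png

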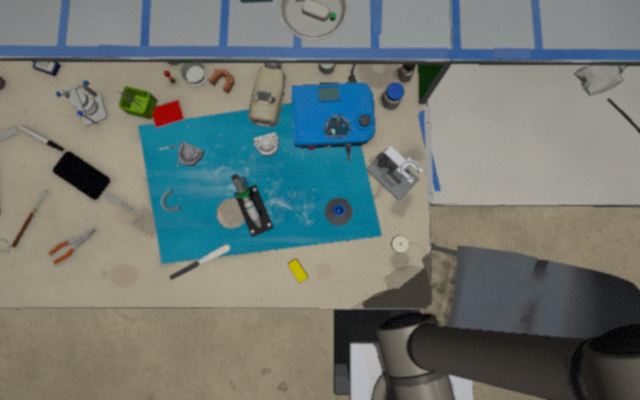

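Run:
```python
import cv2,numpy as np
im=cv2.imread("pics/top0.png"); 
a=cv2.resize(im[160:250,205:295],None,fx=6,fy=6,interpolation=cv2.INTER_CUBIC)
cv2.imwrite("pics/topA.png",a)
b=cv2.resize(im[135:225,320:430],None,fx=6,fy=6,interpolation=cv2.INTER_CUBIC)
cv2.imwrite("pics/topB.png",b)
s=cv2.imread("pics/scene0.png")
cv2.imwrite("pics/scB.png",cv2.resize(s[145:285,300:440],None,fx=4,fy=4,interpolation=cv2.INTER_CUBIC))
```

```text
(no output)
```

View pics/topA.png

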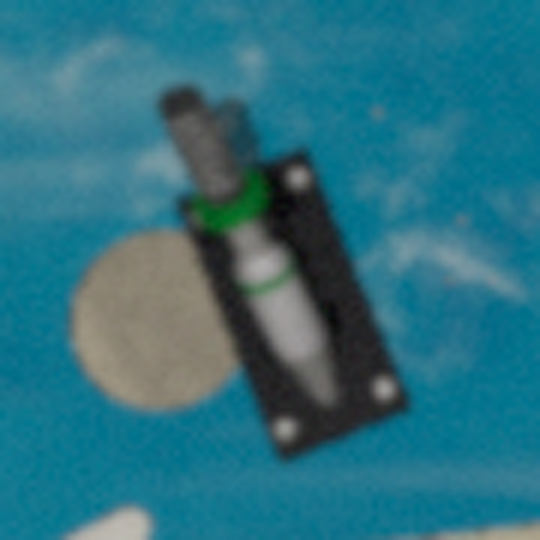

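View pics/topB.png

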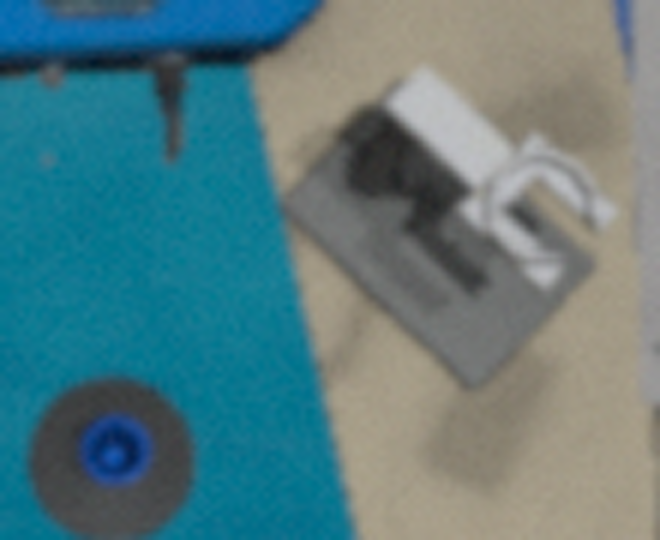

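View pics/scB.png

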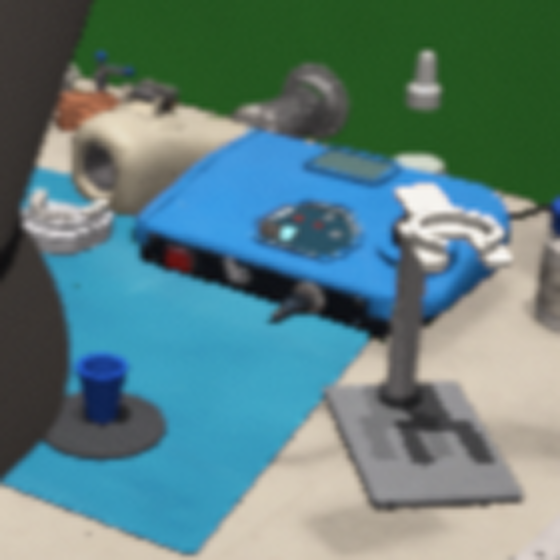

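```bash
cat > h.py <<'E'
import numpy as np,cv2
from scipy.spatial.transform import Rotation as Ro
from cell import robot
def cam(n):
    p=robot.camera_params(n); return np.array(p["camera_matrix"]),np.array(p["R"]),np.array(p["t"])
def proj(c,X):
    K,R,t=c; q=(np.atleast_2d(X)@R.T+t)@K.T; return q[:,:2]/q[:,2:]
def back(c,uv,z):
    K,R,t=c; d=R.T@np.linalg.solve(K,[uv[0],uv[1],1.]); o=-R.T@t
    return o+d*(z-o[2])/d[2]
SEG=[(0,34,5,12),(34,82,12,12),(82,88,12,7.5),(88,112,7.5,7.5),(112,120,16,16),(120,172,9.5,9.5)]
def sil(c,tip,u,sc=4):
    "supersampled silhouette of the handpiece"
    u=u/np.linalg.norm(u); a=np.cross(u,[.3,.5,.1]);a/=np.linalg.norm(a);b=np.cross(u,a)
    th=np.linspace(0,2*np.pi,40)[:-1]; ring=np.outer(np.cos(th),a)+np.outer(np.sin(th),b)
    m=np.zeros((400*sc,640*sc),np.uint8)
    for s0,s1,r0,r1 in SEG:
        P=np.vstack([tip+u*s0/1e3+ring*r0/1e3,tip+u*s1/1e3+ring*r1/1e3])
        h=cv2.convexHull(((proj(c,P)+.5)*sc-.5).astype(np.float32)).round().astype(np.int32)
        cv2.fillConvexPoly(m,h,255)
    return cv2.resize(m,(640,400),interpolation=cv2.INTER_AREA)/255.
def st():
    o=robot.observe(); print({k:np.round(o[k],4).tolist() for k in("time","qpos","tool_pos","tool_rot","contact_force","opening")}); return o
E
python3 - <<'E'
from h import *
from scipy.optimize import minimize
robot.read_camera("top"); c=cam("top")
M={}
for l in ["green_handpiece","drain_cup","hanger"]:
    r=robot.masks_of("top",l); 
    for d in r[:1]:
        m=d["mask"]; M[l]=m; ys,xs=np.nonzero(m); print(l,d["score"],m.sum(),xs.min(),xs.max(),ys.min(),ys.max(),xs.mean(),ys.mean())
np.savez("masks0.npz",**M)
m=M["green_handpiece"].astype(float)
def f(p):
    u=np.array([np.cos(p[2])*np.cos(p[3]),np.sin(p[2])*np.cos(p[3]),np.sin(p[3])])
    return np.array([p[0],p[1],.056])-.06*u,u
best=None
for y in (0.2,0.5,.8):
    r=minimize(lambda p:np.sum((sil(c,*f([p[0]/10,p[1]/10,p[2],np.pi/4]))-m)**2),[4.75,4.05,y],method="Nelder-Mead",options=dict(initial_simplex=np.array([[4.75,4.05,y],[4.9,4.05,y],[4.75,4.2,y],[4.75,4.05,y+.2]])))
    print(r.x,r.fun)
E
```

```text
green_handpiece 0.57 417 233 260 175 224 246.4916067146283 198.9832134292566
drain_cup 0.77 563 326 352 198 224 338.75666074600355 210.87921847246892
hanger 0.65 1597 367 421 146 198 394.94677520350655 171.5460237946149
[4.98224033 4.18475333 0.3957284 ] 70.08135332564399
[4.97507063 4.18290616 0.39836358] 68.1354094579008
[4.97729844 4.18283213 0.40629214] 67.28599769319493
```

Run:
```python
from h import *
c=cam("top")
cv=lambda x,y:((x+.5)/6-.5+205,(y+.5)/6-.5+160)
P=[back(c,cv(*q),.006) for q in [(181,203),(306,150),(411,405),(284,460)]]
P=np.array(P); print(P.round(4)); print(np.linalg.norm(P-np.roll(P,-1,0),axis=1)); print(P.mean(0))
e=(P[0]+P[1]-P[2]-P[3]); print("yaw",np.arctan2(e[1],e[0]))
im=cv2.imread("pics/top0.png"); a=cv2.resize(im[160:250,205:295],None,fx=6,fy=6,interpolation=cv2.INTER_CUBIC)
for p,col in (((.4975,.4183,.40),(0,0,255)),((.4975,.4183,.45),(0,255,255))):
    u=np.array([np.cos(p[2]),np.sin(p[2]),1])/2**.5
    m=sil(c,np.array([p[0],p[1],.056])-.06*u,u)[160:250,205:295]
    m=(cv2.resize(m,None,fx=6,fy=6,interpolation=cv2.INTER_CUBIC)>.5).astype(np.uint8)
    cs,_=cv2.findContours(m,cv2.RETR_EXTERNAL,cv2.CHAIN_APPROX_NONE); cv2.drawContours(a,cs,-1,col,1)
cv2.imwrite("pics/ovA.png",a)
```

```text
[[0.5453 0.4718 0.006 ]
 [0.5699 0.4157 0.006 ]
 [0.4539 0.3661 0.006 ]
 [0.429  0.4225 0.006 ]]
[0.06122872 0.12616756 0.06165713 0.12627329]
[0.49952331 0.41902741 0.006     ]
yaw 0.4023352490829206
```

View pics/ovA.png

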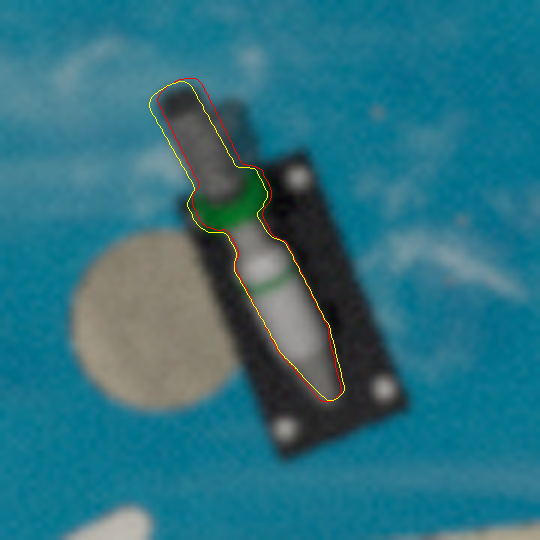

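```bash
cat > ovh.py <<'E'
from h import *
import sys
c=cam("top")
cv=lambda x,y:((x+.5)/6-.5+320,(y+.5)/6-.5+135)
print("cuprim",back(c,cv(117,451),.043).round(4),"foot",back(c,cv(112,458),.006).round(4))
P=np.array([back(c,cv(*q),.008) for q in [(287,205),(473,388),(597,265)]]);print(P.round(4),np.linalg.norm(np.diff(P,axis=0),axis=1))
e=P[0]-P[1]; print("base x yaw?",np.arctan2(e[1],e[0])); e=P[2]-P[1]; print(np.arctan2(e[1],e[0]))
print("seat guess",back(c,cv(545,213),.148).round(4))
x,y,yaw=map(float,sys.argv[1:4])
im=cv2.imread("pics/top0.png"); a=cv2.resize(im[125:215,350:440],None,fx=8,fy=8,interpolation=cv2.INTER_CUBIC)
def dr(L,col):
    L=np.array(L); W=np.c_[x+np.cos(yaw)*L[:,0]-np.sin(yaw)*L[:,1],y+np.sin(yaw)*L[:,0]+np.cos(yaw)*L[:,1],L[:,2]]
    q=((proj(c,W)-[350,125]+.5)*8-.5).round().astype(np.int32); cv2.polylines(a,[q],False,col,1)
for r in (.019,.023):
    ph=np.arcsin(.0105/r); th=np.linspace(-np.pi+ph,np.pi-ph,80)
    dr(np.c_[r*np.cos(th),r*np.sin(th),0*th+.150],(0,0,255))
for s in(-1,1): dr([[0,s*.0105,.142],[-.04,s*.0105,.142]],(0,255,255))
dr([[-.06,0,.142],[.066,0,.142]],(255,0,255))
cv2.imwrite(sys.argv[4],a)
E
python3 ovh.py .585 .035 .79 pics/ovH1.png
```

```text
cuprim [0.4971 0.1898 0.043 ] foot [0.4984 0.1903 0.006 ]
[[ 0.6148  0.1101  0.008 ]
 [ 0.5307  0.0267  0.008 ]
 [ 0.5875 -0.0311  0.008 ]] [0.11851679 0.08106523]
base x yaw? 0.7811414720989117
-0.7930193556668014
seat guess [0.5818 0.0221 0.148 ]
```

View pics/ovH1.png

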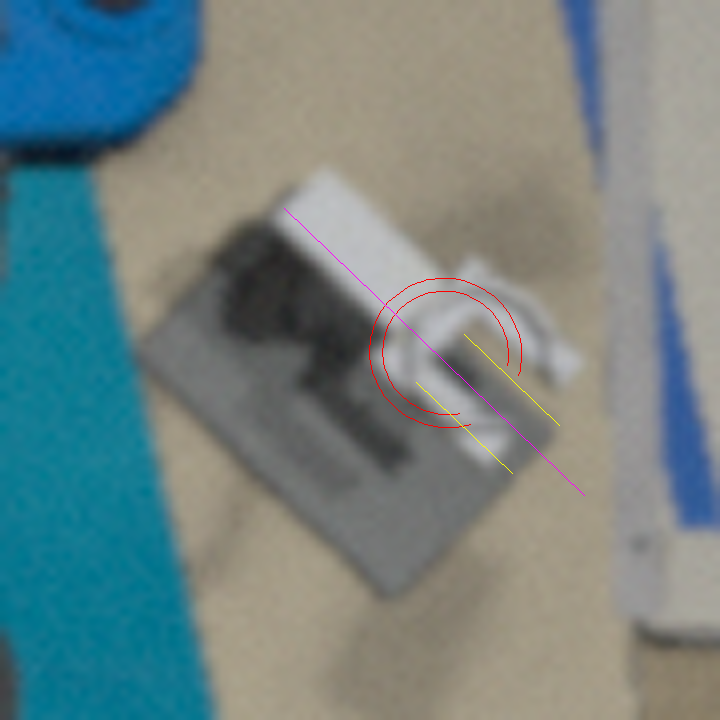

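```bash
python3 ovh.py .5855 .0225 .785 pics/ovH2.png >/dev/null
```

```text
(no output)
```

View pics/ovH2.png

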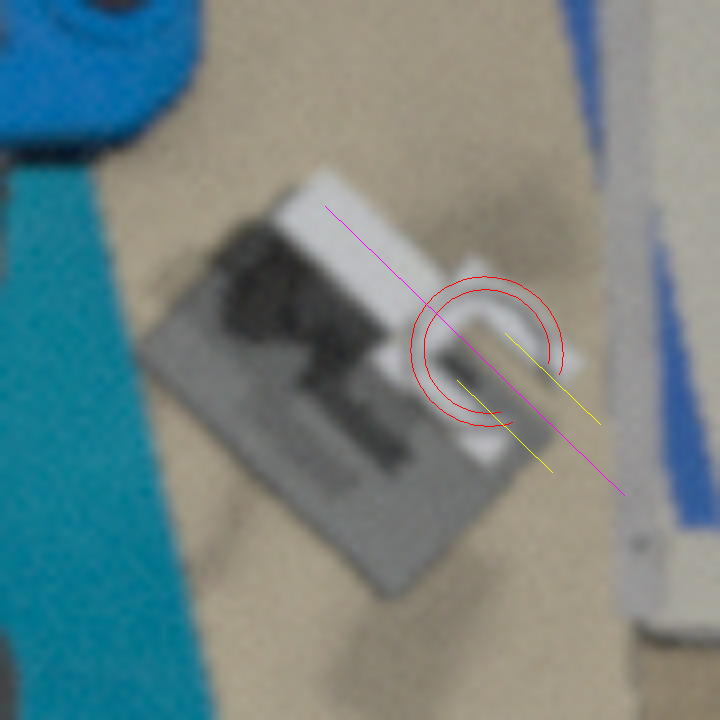

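```bash
cat >> h.py <<'E'
import json
def goal(pos,R,o=None):
    o=o or robot.observe(); R0=Ro.from_euler("xyz",o["tool_rot"]).as_matrix()
    d=R0.T@(np.array(pos)-o["tool_pos"])*100; w=np.degrees(Ro.from_matrix(R0.T@R).as_rotvec())
    print("shift",d.round(2),"len",round(float(np.linalg.norm(d)),1),"turn",w.round(1),round(float(np.linalg.norm(w)),1)); return d,w
def down(yaw): return Ro.from_euler("xyz",[np.pi,0,yaw]).as_matrix()
E
python3 - <<'E'
from h import *
goal([.45,-.15,.30],down(.388)); goal([.42,.28,.30],down(.388))
E
```

```text
shift [ 35.98 -21.6   -5.93] len 42.4 turn [ 0. -0. -0.] 0.0
shift [ 49.47 -62.54  -5.93] len 80.0 turn [ 0. -0. -0.] 0.0
```

```bash
cat > log.py <<'E'
from h import *
o=robot.observe(); L=json.load(open("q.json")) if __import__("os").path.exists("q.json") else []
L.append([list(map(float,o["qpos"])),list(map(float,o["tool_pos"])),list(map(float,o["tool_rot"]))]); json.dump(L,open("q.json","w")); st()
E
python3 log.py
python3 -m creep '[[[5,-3,-1,0,0,0,1],[10,-6,-2,0,0,0,1],[15,-9,-3,0,0,0,1],[20,-12,-4,0,0,0,1],[26,-15,-5,0,0,0,1],[31,-18,-6,0,0,0,1],[36,-22,-6,0,0,0,1],[36,-22,-6,0,0,0,1]]]'
python3 log.py
```

```text
{'time': 1.3, 'qpos': [-1.329, 0.342, 1.5241, 0.0, 1.2754, -0.146], 'tool_pos': [0.1986, -0.486, 0.2407], 'tool_rot': [3.1415, -0.0, 0.3878], 'contact_force': [-0.4784, 0.2234, -0.2929], 'opening': 0.092}
time: 2.1
tool_pos: [0.4348, -0.1666, 0.299]
tool_rot: [3.141, -0.0, 0.388]
contact_force: [0.4, -1.3, -0.4]
opening: 0.0919
{'time': 2.1, 'qpos': [-0.5307, 0.1886, 1.5712, -0.0001, 1.3808, 0.6525], 'tool_pos': [0.4348, -0.1666, 0.299], 'tool_rot': [3.1408, -0.0005, 0.3876], 'contact_force': [0.3792, -1.3164, -0.3953], 'opening': 0.0919}
```

```bash
python3 -m creep '[[[2,-5,0,0,3,0,1],[4,-10,0,0,6,0,1],[6,-15,0,0,9,0,1],[8,-20,0,0,12,0,1],[10,-25,0,0,15,0,1],[12,-30,0,0,18,0,1],[14,-35,0,0,20,0,1],[16,-40,0,0,20,0,1]]]'
python3 log.py
python3 - <<'E'
from h import *
im=robot.read_camera("scene"); cv2.imwrite("pics/scene1.png",im[:,:,::-1])
c=cam("scene")
for l in ["green_handpiece","drain_cup","hanger","sloping_rest"]:
    r=robot.look_for("scene",l); print(l,[(round(d["score"],2),np.round(c[1].T@(np.array(d["centre"])-c[2]),4).tolist()) for d in r[:2]])
E
```

```text
time: 2.9
tool_pos: [0.4308, 0.2333, 0.2992]
tool_rot: [3.141, -0.351, 0.388]
contact_force: [1.0, 0.1, -1.0]
opening: 0.0915
{'time': 2.9, 'qpos': [0.327, 0.0475, 1.787, 0.0246, 0.9563, 1.4996], 'tool_pos': [0.4308, 0.2333, 0.2992], 'tool_rot': [3.1409, -0.3515, 0.3877], 'contact_force': [1.03, 0.0761, -0.9908], 'opening': 0.0915}
green_handpiece [(0.56, [0.5103, 0.4239, 0.074])]
drain_cup [(0.77, [0.4902, 0.1849, 0.0047])]
hanger [(0.71, [0.6006, 0.0365, 0.0071]), (0.43, [0.3332, 0.2931, 0.0168])]
sloping_rest [(0.68, [0.4977, 0.4122, 0.0048])]
```

View pics/scene1.png

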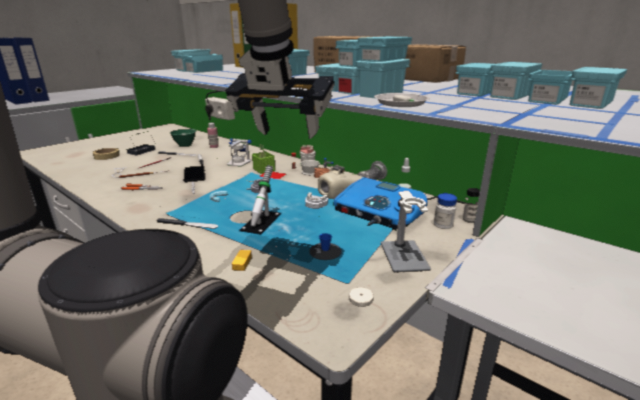

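```bash
cat > ovs.py <<'E'
from h import *
import sys
# usage: img out hx hy hyaw sx sy syaw cx cy
img,out=sys.argv[1:3]; hx,hy,hw,sx,sy,sw,cx,cy=map(float,sys.argv[3:11])
c=cam("scene"); im=cv2.imread(img)
u=np.array([np.cos(hw),np.sin(hw),1])/2**.5
m=sil(c,np.array([hx,hy,.056])-.06*u,u,8)
def crop(x0,y0,w,h,f): return cv2.resize(im[y0:y0+h,x0:x0+w],None,fx=f,fy=f,interpolation=cv2.INTER_CUBIC)
a=crop(220,150,80,100,5)
mm=(cv2.resize(m[150:250,220:300],None,fx=5,fy=5,interpolation=cv2.INTER_CUBIC)>.5).astype(np.uint8)
cs,_=cv2.findContours(mm,cv2.RETR_EXTERNAL,cv2.CHAIN_APPROX_NONE); cv2.drawContours(a,cs,-1,(0,0,255),1)
b=crop(380,180,60,100,5)
def dr(img,x0,y0,W,col,f=5):
    q=((proj(c,W)-[x0,y0]+.5)*f-.5).round().astype(np.int32); cv2.polylines(img,[q],False,col,1)
T=lambda L:np.c_[sx+np.cos(sw)*np.array(L)[:,0]-np.sin(sw)*np.array(L)[:,1],sy+np.sin(sw)*np.array(L)[:,0]+np.cos(sw)*np.array(L)[:,1],np.array(L)[:,2]]
for r in (.019,.023):
    ph=np.arcsin(.0105/r); th=np.linspace(-np.pi+ph,np.pi-ph,80); dr(b,380,180,T(np.c_[r*np.cos(th),r*np.sin(th),0*th+.150]),(0,0,255))
dr(b,380,180,T([[-.06,0,.142],[.066,0,.142]]),(255,0,255))
for s in(-1,1): dr(b,380,180,T([[0,s*.0105,.142],[-.03,s*.0105,.142]]),(0,200,0))
d=crop(300,220,50,100,5)
th=np.linspace(0,2*np.pi,60)
dr(d,300,220,np.c_[cx+.0155*np.cos(th),cy+.0155*np.sin(th),0*th+.043],(0,0,255)); dr(d,300,220,np.c_[cx+.038*np.cos(th),cy+.038*np.sin(th),0*th+.004],(0,255,255))
cv2.imwrite(out,np.hstack([a,b,d])[:500])
E
python3 ovs.py pics/scene1.png pics/ovs1.png .497 .418 .41 .5855 .0225 .785 .497 .19
```

```text
(no output)
```

View pics/ovs1.png

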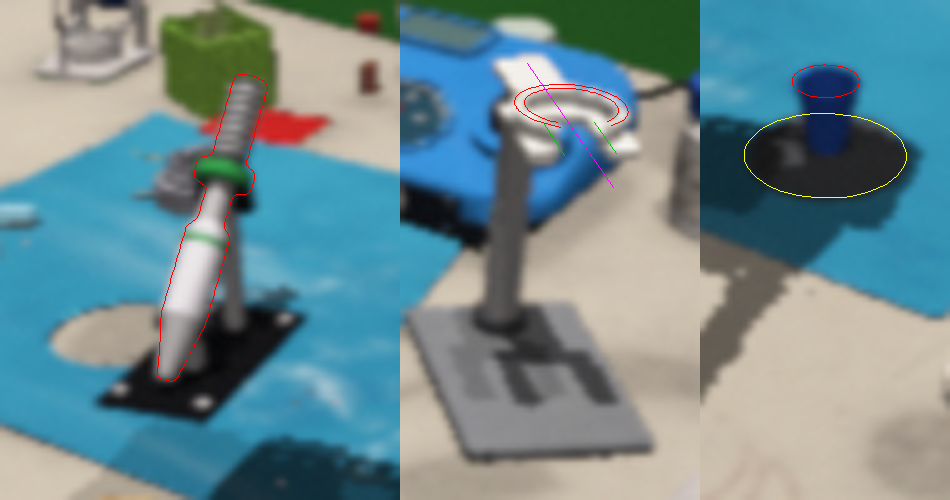

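```bash
cat > fk.py <<'E'
import numpy as np,json
from scipy.optimize import least_squares
from scipy.spatial.transform import Rotation as Ro
Rz=lambda a:Ro.from_euler("z",a).as_matrix(); Ry=lambda a:Ro.from_euler("y",a).as_matrix()
def fk(q,p):
    d1,L1,e,L2,b,D,a1=p
    R=Rz(q[0]); x=R@np.array([a1,b,d1]); R=R@Ry(q[1]); x=x+R@np.array([0,0,L1]); R=R@Ry(q[2]); x=x+R@np.array([e,0,L2])
    R=R@Rz(q[3])@Ry(q[4]); x=x+R@np.array([0,0,D]); R=R@Rz(q[5]); return x,R
def fit():
    L=json.load(open("q.json"))
    def f(p): return np.concatenate([fk(q,p)[0]-np.array(x) for q,x,r in L]+[1e-3*(np.array(p)-[.2,.4,0,.4,.07,.2,0])])
    r=least_squares(f,[.2,.4,0,.4,.07,.2,0]); return r.x,L
if __name__=="__main__":
    p,L=fit(); print(p.round(4))
    for q,x,r in L:
        X,R=fk(q,p); Rm=Ro.from_euler("xyz",r).as_matrix(); print((X-x).round(4)); print((R.T@Rm).round(3).tolist())
E
python3 fk.py
```

```text
[ 0.2228  0.5061  0.0464  0.3796  0.0764  0.304  -0.    ]
[ 0. -0.  0.]
[[0.0, -1.0, 0.0], [1.0, 0.0, -0.0], [0.0, 0.0, 1.0]]
[-0.  0.  0.]
[[-0.0, -1.0, -0.0], [1.0, 0.0, 0.0], [-0.0, -0.0, 1.0]]
[ 0. -0. -0.]
[[0.0, -1.0, 0.0], [1.0, 0.0, 0.0], [-0.0, 0.0, 1.0]]
```

```bash
cat > ik.py <<'E'
from fk import *
P,_=fit()
LO=np.array([-2.53,-.77,.04,-1,.28,-3.11]);HI=np.array([2.53,2.02,2.7,4.14,2.66,3.11])
RT=Rz(np.pi/2)
def ik(pos,R,seed=None,n=25):
    best=None; rng=np.random.default_rng(0)
    def f(q):
        x,Rr=fk(q,P); return np.r_[10*(x-pos),Ro.from_matrix((Rr@RT).T@R).as_rotvec()]
    seeds=([seed] if seed is not None else [])+[rng.uniform(LO,HI) for _ in range(n)]
    sols=[]
    for s in seeds:
        r=least_squares(f,np.clip(s,LO+1e-3,HI-1e-3),bounds=(LO,HI),max_nfev=100)
        if np.linalg.norm(r.fun)<3e-3 and not any(np.abs(r.x-t).max()<.05 for t in sols): sols.append(r.x)
    return sols
def grot(h,th):
    "tool R for handpiece dir u(h,45deg), theta=angle between tool back and rear axis"
    b=np.radians(45)+np.radians(180-th) # direction of tool z: elevation measured in the plane from h: u elev 45, back=-z at elev 45+th -> z elev 45+th-180
    el=np.radians(45+th-180); z=np.array([np.cos(h)*np.cos(el),np.sin(h)*np.cos(el),np.sin(el)])
    y=np.array([np.sin(h),-np.cos(h),0]); x=np.cross(y,z); return np.c_[x,y,z]
def crot(phi,th):
    el=np.radians(90+th-180); z=np.array([np.cos(phi)*np.cos(el),np.sin(phi)*np.cos(el),np.sin(el)])
    y=np.array([np.sin(phi),-np.cos(phi),0]); x=np.cross(y,z); return np.c_[x,y,z]
E
cat > plan.py <<'E'
from ik import *
H=.41; u=np.array([np.cos(H),np.sin(H),1])/2**.5; tip=np.array([.497,.418,.056])-.06*u
s=.058
for th in (60,65,70,75,85):
    R=grot(H,th); pos=tip+u*s+R[:,2]*.005
    print("grasp",th,[x.round(2).tolist() for x in ik(pos,R,[.5,.3,1.8,0,.8,1.7],8)])
    for ph in np.arange(-60,140,20):
        R=crot(np.radians(ph),th); pos=np.array([.497,.19,.0135+s])+R[:,2]*.005
        S=ik(pos,R,None,8); S=[x.round(2).tolist() for x in S]
        if S: print("  cup",th,ph,S[:3])
E
python3 plan.py
```

```text
grasp 60 [[0.61, 0.66, 1.61, -0.09, 0.61, 1.83]]
  cup 60 0 [[0.42, 0.73, 2.4, 3.56, 1.04, -1.58]]
  cup 60 20 [[0.1, 0.75, 2.49, 2.9, 1.14, -1.6]]
  cup 60 40 [[-0.18, 0.73, 2.42, 2.27, 1.05, -1.57]]
  cup 60 60 [[-0.3, 0.72, 2.23, 1.68, 1.02, -1.35]]
  cup 60 80 [[-0.31, 0.76, 1.99, 1.24, 1.14, -1.14]]
  cup 60 100 [[-0.26, 0.83, 1.74, 0.94, 1.35, -1.04]]
  cup 60 120 [[-0.18, 0.91, 1.49, 0.72, 1.58, -1.03]]
grasp 65 [[0.61, 0.64, 1.69, -0.15, 0.48, 1.9]]
  cup 65 0 [[0.44, 0.81, 2.42, 3.56, 1.22, -1.53]]
  cup 65 20 [[0.08, 0.85, 2.52, 2.9, 1.35, -1.63]]
  cup 65 40 [[-0.21, 0.82, 2.44, 2.27, 1.21, -1.67]]
  cup 65 60 [[-0.33, 0.79, 2.24, 1.71, 1.12, -1.44]]
  cup 65 80 [[-0.34, 0.81, 1.99, 1.27, 1.21, -1.21]]
  cup 65 100 [[-0.28, 0.88, 1.73, 0.97, 1.41, -1.08]]
  cup 65 120 [[-0.19, 0.96, 1.46, 0.76, 1.64, -1.05]]
grasp 70 [[0.62, 0.62, 1.76, -0.27, 0.34, 2.02]]
  cup 70 0 [[0.45, 0.9, 2.44, 3.57, 1.4, -1.48]]
  cup 70 20 [[0.07, 0.96, 2.54, 2.88, 1.56, -1.66]]
  cup 70 40 [[-0.24, 0.91, 2.45, 2.25, 1.36, -1.75]]
  cup 70 60 [[-0.36, 0.85, 2.24, 1.72, 1.21, -1.52]]
  cup 70 80 [
[... 198 characters left out ...]
 -1.44]]
  cup 75 20 [[0.06, 1.07, 2.54, 2.86, 1.76, -1.7]]
  cup 75 40 [[-0.27, 1.0, 2.45, 2.22, 1.49, -1.83]]
  cup 75 60 [[-0.38, 0.93, 2.24, 1.72, 1.31, -1.59]]
  cup 75 80 [[-0.38, 0.92, 1.97, 1.31, 1.37, -1.33]]
  cup 75 100 [[-0.31, 0.97, 1.7, 1.03, 1.55, -1.16]]
  cup 75 120 [[-0.21, 1.05, 1.42, 0.82, 1.77, -1.08]]
grasp 85 []
  cup 85 0 [[0.48, 1.16, 2.41, 3.64, 1.86, -1.37]]
  cup 85 20 [[0.05, 1.26, 2.51, 2.8, 2.08, -1.77]]
  cup 85 40 [[-0.29, 1.18, 2.42, 2.13, 1.73, -1.96]]
  cup 85 60 [[-0.41, 1.07, 2.21, 1.69, 1.5, -1.7]]
  cup 85 80 [[-0.4, 1.04, 1.94, 1.34, 1.52, -1.41]]
  cup 85 100 [[-0.32, 1.07, 1.66, 1.08, 1.68, -1.21]]
  cup 85 120 [[-0.22, 1.14, 1.37, 0.88, 1.9, -1.1]]
```

```bash
cat > plan2.py <<'E'
from ik import *
import json,sys
from scipy.spatial.transform import Slerp
H=.41; u=np.array([np.cos(H),np.sin(H),1])/2**.5; tip=np.array([.497,.418,.056])-.06*u
s=.067
def track(q,wps):
    x,R=fk(q,P);R=R@RT; out=[]
    for pos,Rt in wps:
        sl=Slerp([0,1],Ro.from_matrix([R,Rt])); n=12; worst=0
        for k in range(1,n+1):
            a=k/n
            tp=x+a*(pos-x); tR=sl(a).as_matrix()
            def f(v):
                X,Rr=fk(v,P); return np.r_[10*(X-tp),Ro.from_matrix((Rr@RT).T@tR).as_rotvec(),.002*(v-q)]
            r=least_squares(f,np.clip(q,LO+1e-4,HI-1e-4),bounds=(LO,HI)); q=r.x; worst=max(worst,np.linalg.norm(f(q)[:6]))
        print("  ",q.round(2).tolist(),"err",round(worst,3)); x,R=pos,Rt
    return q
if __name__=="__main__":
  q0=np.array(json.load(open("q.json"))[-1][0])
  for th in (60,65):
    for ph in (30,50,70):
      print(th,ph)
      G=grot(H,th);C=crot(np.radians(ph),th); g=tip+u*s+G[:,2]*.005; c=np.array([.497,.19,.0135+s])+C[:,2]*.005
      up=np.array([0,0,.15])
      track(q0,[(g+up,G),(g,G),(g+up,G),(c+up,C),(c+[0,0,.06],C),(c,C),(c-C[:,2]*.12,C)])
E
python3 plan2.py
```

```text
60 30
   [0.6, 0.48, 1.44, -0.06, 0.97, 1.79] err 0.0
   [0.6, 0.66, 1.59, -0.08, 0.64, 1.82] err 0.0
   [0.6, 0.48, 1.44, -0.06, 0.97, 1.79] err 0.0
   [-0.06, 0.19, 2.36, 2.16, 0.61, -1.0] err 0.063
   [-0.06, 0.48, 2.45, 2.47, 0.88, -1.42] err 0.0
   [-0.06, 0.71, 2.47, 2.57, 1.08, -1.59] err 0.0
   [-0.38, 0.47, 2.7, 2.24, 1.05, -1.59] err 0.026
60 50
   [0.6, 0.48, 1.44, -0.06, 0.97, 1.79] err 0.0
   [0.6, 0.66, 1.59, -0.08, 0.64, 1.82] err 0.0
   [0.6, 0.48, 1.44, -0.06, 0.97, 1.79] err 0.0
   [-0.26, 0.26, 2.24, 1.56, 0.9, -0.81] err 0.0
   [-0.26, 0.51, 2.31, 1.81, 0.94, -1.21] err 0.0
   [-0.26, 0.69, 2.33, 1.94, 1.0, -1.44] err 0.0
   [-0.6, 0.48, 2.45, 1.55, 1.04, -1.33] err 0.0
60 70
   [0.6, 0.48, 1.44, -0.06, 0.97, 1.79] err 0.0
   [0.6, 0.66, 1.59, -0.08, 0.64, 1.82] err 0.0
   [0.6, 0.48, 1.44, -0.06, 0.97, 1.79] err 0.0
   [-0.32, 0.38, 2.03, 1.22, 1.17, -0.76] err 0.0
   [-0.32, 0.57, 2.1, 1.34, 1.1, -1.03] err 0.0
   [-0.32, 0.71, 2.11, 1.42, 1.07, -1.21] err 0.0
   [-0.58, 0.56, 2.12, 1.13, 1.2, -1.09] err 0.0
65 30
   [0.61, 0.45, 1.52, -0.09, 0.84, 1.82] err 0.0
[... 300 characters left out ...]
 50
   [0.61, 0.45, 1.52, -0.09, 0.84, 1.82] err 0.0
   [0.61, 0.64, 1.67, -0.14, 0.5, 1.89] err 0.0
   [0.61, 0.45, 1.52, -0.09, 0.84, 1.82] err 0.0
   [-0.29, 0.31, 2.28, 1.67, 0.99, -0.96] err 0.0
   [-0.29, 0.58, 2.34, 1.87, 1.06, -1.34] err 0.0
   [-0.29, 0.77, 2.35, 1.96, 1.12, -1.55] err 0.0
   [-0.66, 0.61, 2.48, 1.58, 1.13, -1.51] err 0.0
65 70
   [0.61, 0.45, 1.52, -0.09, 0.84, 1.82] err 0.0
   [0.61, 0.64, 1.67, -0.14, 0.5, 1.89] err 0.0
   [0.61, 0.45, 1.52, -0.09, 0.84, 1.82] err 0.0
   [-0.35, 0.42, 2.06, 1.29, 1.23, -0.86] err 0.0
   [-0.35, 0.62, 2.11, 1.39, 1.17, -1.13] err 0.0
   [-0.35, 0.77, 2.12, 1.46, 1.15, -1.29] err 0.0
   [-0.62, 0.64, 2.13, 1.16, 1.26, -1.2] err 0.0
```

```bash
cat >> plan2.py <<'E'
TH=60;G=grot(H,TH);g=tip+u*s+G[:,2]*.005
E
python3 - <<'E'
from h import *; from plan2 import *
print(g); goal(g+[0,0,.1],G); goal(g,G)
E
```

```text
[0.50272636 0.42048885 0.05612012]
shift [  8.05 -14.8   18.07] len 24.7 turn [ 0.4 -5.  -1.1] 5.1
shift [  4.63 -14.81  27.47] len 31.6 turn [ 0.4 -5.  -1.1] 5.1
```

```bash
python3 -m creep '[[[2,-4,1,0,-1,0,1],[4,-8,3,0,-2,0,1],[6,-12,7,0,-4,-1,1],[8,-14.8,11,0.4,-5,-1.1,1],[8,-14.8,15,0.4,-5,-1.1,1],[8.05,-14.8,18,0.4,-5,-1.1,1],[8.05,-14.8,18.07,0.4,-5,-1.1,1],[8.05,-14.8,18.07,0.4,-5,-1.1,1]]]'
python3 log.py
python3 - <<'E'
from h import *; from plan2 import *
goal(g,G)
im=robot.read_camera("scene"); cv2.imwrite("pics/scene2.png",cv2.resize(im[100:280,180:340],None,fx=4,fy=4)[:600,:,::-1])
im=robot.read_camera("top"); cv2.imwrite("pics/top2.png",cv2.resize(im[100:280,180:340],None,fx=4,fy=4)[:600,:,::-1])
E
```

```text
time: 3.95
tool_pos: [0.5039, 0.4186, 0.1564]
tool_rot: [3.141, -0.261, 0.407]
contact_force: [-0.2, 0.7, 0.2]
opening: 0.0918
{'time': 3.95, 'qpos': [0.5997, 0.529, 1.5003, -0.0664, 0.8574, 1.801], 'tool_pos': [0.5039, 0.4186, 0.1564], 'tool_rot': [3.1409, -0.2608, 0.4066], 'contact_force': [-0.2186, 0.6653, 0.1537], 'opening': 0.0918}
shift [-2.62 -0.23  9.68] len 10.0 turn [ 0.1  0.1 -0.2] 0.2
```

View pics/scene2.png

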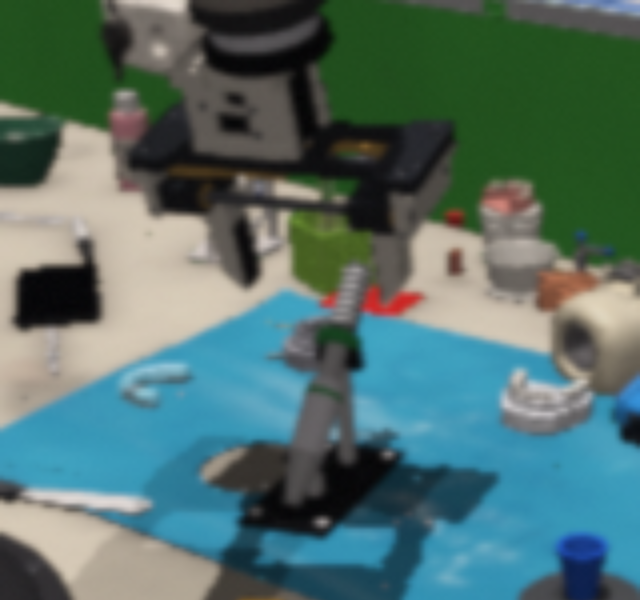

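View pics/top2.png

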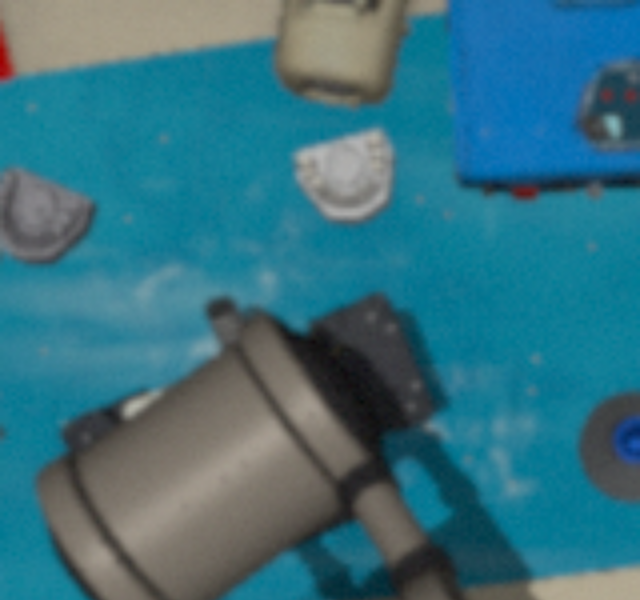

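```bash
python3 -m creep '[[[-0.6,-0.1,2.4,0,0,0,1],[-1.3,-0.2,4.8,0,0,0,1],[-2,-0.2,7.2,0,0,0,1],[-2.5,-0.2,9.2,0,0,0,1],[-2.62,-0.23,9.68,0,0,0,1],[-2.62,-0.23,9.68,0,0,0,1]]]'
python3 log.py
python3 - <<'E'
from h import *; from plan2 import *
goal(g,G)
im=robot.read_camera("scene"); cv2.imwrite("pics/scene3.png",cv2.resize(im[100:280,180:340],None,fx=4,fy=4)[:600,:,::-1])
E
```

```text
time: 4.65
tool_pos: [0.5037, 0.4219, 0.06]
tool_rot: [-3.141, -0.267, 0.407]
contact_force: [0.3, -0.2, 0.4]
opening: 0.0914
{'time': 4.65, 'qpos': [0.6046, 0.6513, 1.5893, -0.0857, 0.6407, 1.8303], 'tool_pos': [0.5037, 0.4219, 0.06], 'tool_rot': [-3.141, -0.2668, 0.4071], 'contact_force': [0.3449, -0.1839, 0.3599], 'opening': 0.0914}
shift [-0.24  0.1   0.34] len 0.4 turn [ 0.  -0.3 -0.2] 0.3
```

View pics/scene3.png

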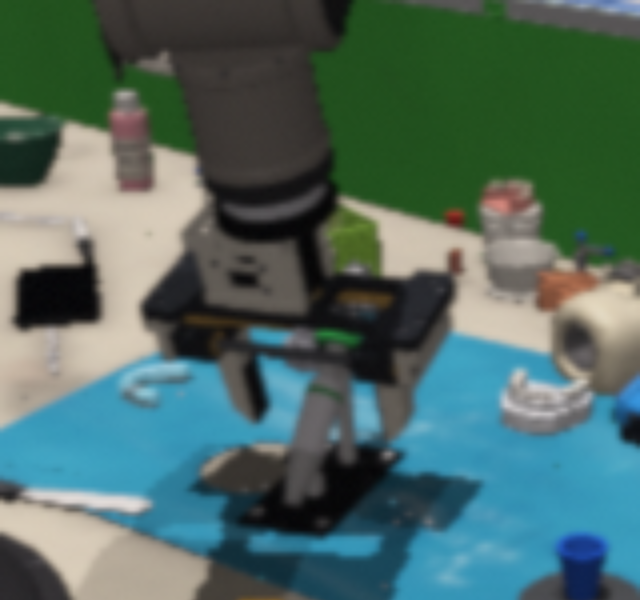

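```bash
python3 -m creep '[[[-0.2,0.1,0.3,0,0,0,1],[-0.24,0.1,0.34,0,0,0,-1],[-0.24,0.1,0.34,0,0,0,-1],[-0.24,0.1,0.34,0,0,0,-1],[-0.24,0.1,0.34,0,0,0,-1],[-0.24,0.1,0.34,0,0,0,-1],[-0.24,0.1,0.34,0,0,0,-1],[-0.24,0.1,0.34,0,0,0,-1]]]' 20
python3 log.py
```

```text
time: 5.5
tool_pos: [0.5031, 0.4208, 0.0567]
tool_rot: [-3.141, -0.268, 0.407]
contact_force: [-0.3, 0.4, -0.5]
opening: 0.0405
{'time': 5.5, 'qpos': [0.6035, 0.6541, 1.5962, -0.0865, 0.6298, 1.8303], 'tool_pos': [0.5031, 0.4208, 0.0567], 'tool_rot': [-3.1408, -0.2681, 0.4071], 'contact_force': [-0.3416, 0.4276, -0.5146], 'opening': 0.0405}
```

```bash
python3 -m creep '[[[0,0,0,0,0,0,-1],[0,0,0,0,0,0,-1],[0,0,0,0,0,0,-1],[0,0,0,0,0,0,-1],[0,0,0,0,0,0,-1]]]' 20
python3 log.py
```

```text
time: 6.0
tool_pos: [0.503, 0.421, 0.0567]
tool_rot: [-3.141, -0.268, 0.407]
contact_force: [-0.6, 1.7, -0.9]
opening: 0.0231
{'time': 6.0, 'qpos': [0.6037, 0.6541, 1.5962, -0.0862, 0.6299, 1.8303], 'tool_pos': [0.503, 0.421, 0.0567], 'tool_rot': [-3.1405, -0.268, 0.4071], 'contact_force': [-0.615, 1.6626, -0.8521], 'opening': 0.0231}
```

```bash
python3 -m creep '[[[0,0,0,0,0,0,-1],[0,0,0,0,0,0,-1],[0.26,0,-1,0,0,0,-1],[0.8,0,-3,0,0,0,-1],[1.6,0,-6,0,0,0,-1],[2.4,0,-9,0,0,0,-1],[3.1,0,-11.6,0,0,0,-1],[3.1,0,-11.6,0,0,0,-1]]]' 50
python3 log.py;python3 - <<'E'
from h import *
im=robot.read_camera("scene"); cv2.imwrite("pics/scene4.png",cv2.resize(im[80:260,180:340],None,fx=4,fy=4)[:600,:,::-1])
E
```

```text
time: 6.8
tool_pos: [0.5042, 0.4216, 0.1822]
tool_rot: [-3.139, -0.277, 0.407]
contact_force: [0.2, 1.5, -0.9]
opening: 0.0226
{'time': 6.8, 'qpos': [0.6036, 0.4994, 1.4773, -0.0654, 0.8939, 1.8013], 'tool_pos': [0.5042, 0.4216, 0.1822], 'tool_rot': [-3.1391, -0.2767, 0.4068], 'contact_force': [0.244, 1.5007, -0.852], 'opening': 0.0226}
```

View pics/scene4.png

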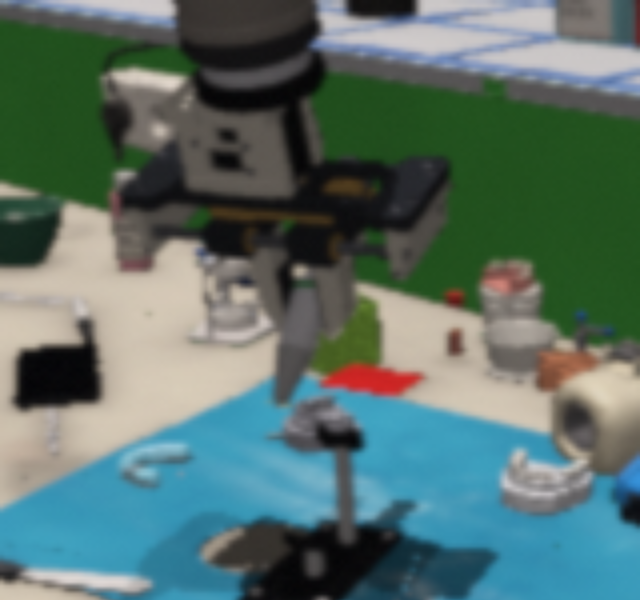

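```bash
cat > cup.py <<'E'
from h import *; from plan2 import *
Rc=Ro.from_euler("xyz",[-3.1408,-.268,.4071]).as_matrix(); tc=np.array([.503,.421,.0567])
ut=Rc.T@u; print("u in tool",ut.round(3)); tipt=Rc.T@(tip-tc)
th=np.degrees(np.arccos(-ut[2])); print(th)
cup=np.array([.4965,.1905,.0135])
C=crot(np.radians(60),th); C=C  # ut ~ (sin,0,-cos)
print((C@ut).round(3))
def tcp(dz): return cup+[0,0,dz]-C@tipt
E
python3 - <<'E'
from cup import *
o=st(); track(np.array(o["qpos"]),[(tcp(.10),C),(tcp(0),C)])
goal(tcp(.10),C)
E
```

```text
u in tool [ 0.869 -0.002 -0.495]
60.355334402035304
[-0.002  0.001  1.   ]
{'time': 6.85, 'qpos': [0.6036, 0.502, 1.4807, -0.0654, 0.8925, 1.8015], 'tool_pos': [0.5031, 0.4209, 0.1792], 'tool_rot': [-3.1399, -0.2722, 0.4069], 'contact_force': [0.1529, 0.2289, -2.4511], 'opening': 0.023}
   [-0.3, 0.43, 2.19, 1.48, 1.02, -0.97] err 0.0
   [-0.3, 0.7, 2.23, 1.67, 1.02, -1.33] err 0.0
shift [-9.08 20.59 -2.52] len 22.6 turn [ 23.1  43.2 -29.7] 57.2
```

```bash
python3 -m creep '[[[-1,2.5,-1,2.9,5.4,-3.7,-1],[-2,5,-1.5,5.8,10.8,-7.4,-1],[-3.3,7.5,-2,8.7,16.2,-11.1,-1],[-4.5,10.3,-2.5,11.6,21.6,-14.8,-1],[-5.7,13,-2.5,14.5,27,-18.5,-1],[-6.8,15.5,-2.5,17.3,32.4,-22.3,-1],[-8,18,-2.5,20.2,37.8,-26,-1],[-9.08,20.6,-2.5,23.1,43.2,-29.7,-1]]]'
python3 log.py;python3 - <<'E'
from cup import *
goal(tcp(.10),C)
E
```

```text
time: 7.65
tool_pos: [0.4891, 0.2727, 0.1753]
tool_rot: [-2.997, -0.665, 0.717]
contact_force: [0.7, -0.6, -3.3]
opening: 0.0229
{'time': 7.65, 'qpos': [0.1076, 0.292, 2.0399, 1.038, 0.5738, 0.0776], 'tool_pos': [0.4891, 0.2727, 0.1753], 'tool_rot': [-2.9967, -0.6646, 0.7168], 'contact_force': [0.7307, -0.6473, -3.2563], 'opening': 0.0229}
u in tool [ 0.869 -0.002 -0.495]
60.355334402035304
[-0.002  0.001  1.   ]
shift [-3.3   5.99 -3.92] len 7.9 turn [  6.3  21.1 -14. ] 26.0
```

```bash
python3 -m creep '[[[-0.8,1.5,-1,1.6,5.3,-3.5,-1],[-1.6,3,-2,3.1,10.5,-7,-1],[-2.5,4.5,-3,4.7,15.8,-10.5,-1],[-3.3,6,-3.9,6.3,21.1,-14,-1],[-3.3,6,-3.9,6.3,21.1,-14,-1],[-3.3,6,-3.9,6.3,21.1,-14,-1],[-3.3,6,-3.9,6.3,21.1,-14,-1]]]'
python3 log.py;python3 - <<'E'
from cup import *
goal(tcp(.10),C); goal(tcp(0),C)
for n in("scene","top"):
    im=robot.read_camera(n); cv2.imwrite(f"pics/{n}5.png",im[:,:,::-1])
a=cv2.imread("pics/scene5.png"); b=cv2.imread("pics/top5.png")
cv2.imwrite("pics/c5.png",np.hstack([cv2.resize(a[130:280,270:370],None,fx=4,fy=4),cv2.resize(b[130:280,290:390],None,fx=4,fy=4)]))
E
```

```text
time: 8.35
tool_pos: [0.4977, 0.1942, 0.177]
tool_rot: [-3.131, -1.05, 1.037]
contact_force: [-0.2, -0.0, -1.8]
opening: 0.0227
{'time': 8.35, 'qpos': [-0.3032, 0.4361, 2.1922, 1.4766, 1.0173, -0.9662], 'tool_pos': [0.4977, 0.1942, 0.177], 'tool_rot': [-3.1313, -1.0504, 1.0368], 'contact_force': [-0.1763, -0.0184, -1.7899], 'opening': 0.0227}
u in tool [ 0.869 -0.002 -0.495]
60.355334402035304
[-0.002  0.001  1.   ]
shift [ 0.17  0.02 -0.04] len 0.2 turn [-0.1  0.2 -0.3] 0.4
shift [-8.51  0.07  4.93] len 9.8 turn [-0.1  0.2 -0.3] 0.4
```

View pics/c5.png

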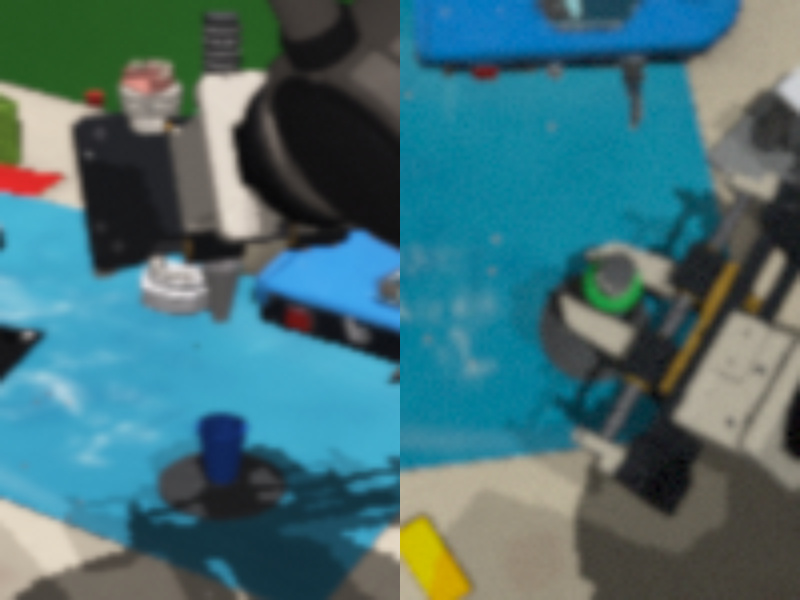

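Run:
```python
from cup import *
o=robot.observe(); R=Ro.from_euler("xyz",o["tool_rot"]).as_matrix()
tp=o["tool_pos"]+R@tipt; U=R@ut; print(tp,U)
out=[]
for n,(x0,y0,w,h) in (("scene",(270,110,100,150)),("top",(310,110,120,150))):
    im=cv2.imread(f"pics/{n}5.png"); a=cv2.resize(im[y0:y0+h,x0:x0+w],None,fx=4,fy=4,interpolation=cv2.INTER_CUBIC)
    m=sil(cam(n),tp,U,8)[y0:y0+h,x0:x0+w]; m=(cv2.resize(m,None,fx=4,fy=4,interpolation=cv2.INTER_CUBIC)>.5).astype(np.uint8)
    cs,_=cv2.findContours(m,cv2.RETR_EXTERNAL,cv2.CHAIN_APPROX_NONE); cv2.drawContours(a,cs,-1,(0,0,255),1); out.append(a[:,:400])
cv2.imwrite("pics/ov5.png",np.hstack(out))
```

```text
u in tool [ 0.869 -0.002 -0.495]
60.355334402035304
[-0.002  0.001  1.   ]
[0.49597185 0.19128991 0.11305225] [2.36873898e-05 1.71365345e-03 9.99998531e-01]
```

View pics/ov5.png

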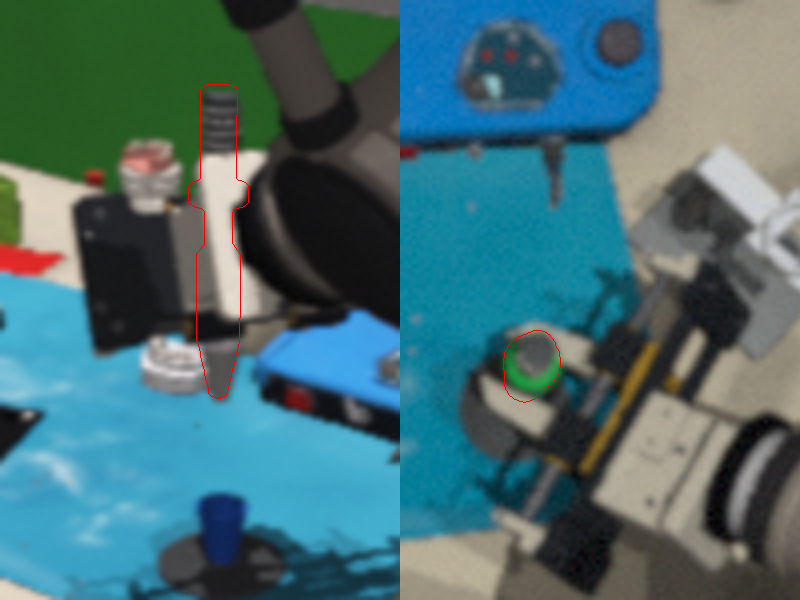

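View pics/top5.png

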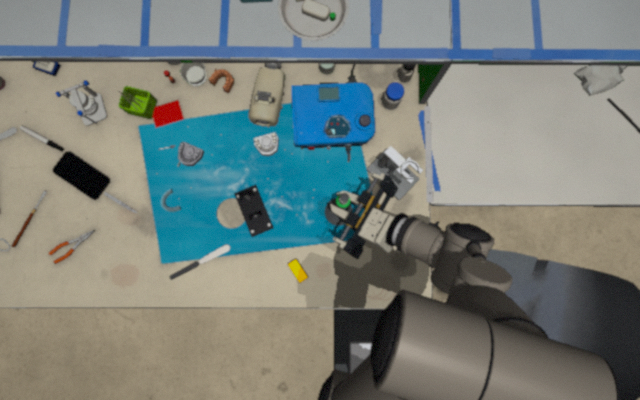

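Run:
```python
from h import *; from plan2 import crot,track
import cup as K
c=cam("top"); print(back(c,(396,182),.2).round(3), back(c,(393,178),.2).round(3))
sx,sy,yaw=.585,.022,.785
for ph in(60,50,42):
    C=crot(np.radians(ph),60.4); t=K.cup-C@K.tipt
    worst=9
    for bk in np.linspace(.042,.16,8):
        for yy in np.linspace(-.095,.095,9):
            for xx in np.linspace(-.0375,.0375,4):
                X=t+C@np.array([xx,yy,-bk])
                # hanger fork plate box local x[-.035,.08], y +-.026 z .136-.15 ; column
                d=X[:2]-[sx,sy]; l=np.array([np.cos(yaw)*d[0]+np.sin(yaw)*d[1],-np.sin(yaw)*d[0]+np.cos(yaw)*d[1]])
                q=np.array([max(abs(l[0]-.022)-.057,0),max(abs(l[1])-.026,0),max(.0,.136-X[2],X[2]-.15)])
                if np.linalg.norm(q)<worst: worst=np.linalg.norm(q);w=X
    print(ph,worst,w)
    o=robot.observe(); track(np.array(o["qpos"]),[(t+[0,0,.1],C),(t,C),(t-C[:,2]*.1,C)])
```

```text
u in tool [ 0.869 -0.002 -0.495]
60.355334402035304
[-0.002  0.001  1.   ]
[0.543 0.067 0.2  ] [0.552 0.074 0.2  ]
60 0.03231605286400027 [0.51509486 0.03375687 0.13856934]
   [-0.3, 0.43, 2.19, 1.48, 1.02, -0.97] err 0.0
   [-0.3, 0.7, 2.23, 1.67, 1.02, -1.33] err 0.0
   [-0.55, 0.55, 2.29, 1.38, 1.09, -1.23] err 0.0
50 0.05296735480626724 [0.50495316 0.05359679 0.15198026]
   [-0.26, 0.39, 2.29, 1.71, 0.92, -1.05] err 0.0
   [-0.26, 0.7, 2.34, 1.95, 1.01, -1.45] err 0.0
   [-0.54, 0.53, 2.45, 1.63, 1.04, -1.38] err 0.0
42 0.062241560588860025 [0.54945652 0.11105337 0.13208539]
   [-0.2, 0.37, 2.36, 1.95, 0.85, -1.12] err 0.0
   [-0.2, 0.7, 2.41, 2.19, 1.03, -1.54] err 0.0
   [-0.49, 0.53, 2.56, 1.89, 1.04, -1.51] err 0.0
```

```bash
python3 -m creep '[[[-1.7,0,1,0,0,0,-1],[-3.4,0,2,0,0,0,-1],[-5.1,0,3,0,0,0,-1],[-6.4,0,3.7,0,0,0,-1],[-6.8,0,3.9,0,0,0,-1],[-6.8,0,3.9,0,0,0,-1]]]'
python3 log.py;python3 - <<'E'
from cup import *
goal(tcp(0),C)
o=robot.observe(); R=Ro.from_euler("xyz",o["tool_rot"]).as_matrix()
tp=o["tool_pos"]+R@tipt; U=R@ut; print(tp,U)
out=[]
for n,(x0,y0,w,h) in (("scene",(270,130,100,150)),("top",(310,130,100,150))):
    im=robot.read_camera(n)[:,:,::-1]; a=cv2.resize(im[y0:y0+h,x0:x0+w],None,fx=4,fy=4,interpolation=cv2.INTER_CUBIC)
    m=sil(cam(n),tp,U,8)[y0:y0+h,x0:x0+w]; m=(cv2.resize(m,None,fx=4,fy=4,interpolation=cv2.INTER_CUBIC)>.5).astype(np.uint8)
    cs,_=cv2.findContours(m,cv2.RETR_EXTERNAL,cv2.CHAIN_APPROX_NONE); cv2.drawContours(a,cs,-1,(0,0,255),1); out.append(a[:,:400])
cv2.imwrite("pics/ov6.png",np.hstack(out))
E
```

```text
time: 9.05
tool_pos: [0.4974, 0.1964, 0.0999]
tool_rot: [-3.137, -1.051, 1.046]
contact_force: [-0.2, -0.0, -2.0]
opening: 0.0226
{'time': 9.05, 'qpos': [-0.2985, 0.64, 2.2287, 1.6289, 1.0129, -1.2527], 'tool_pos': [0.4974, 0.1964, 0.0999], 'tool_rot': [-3.1365, -1.0512, 1.0456], 'contact_force': [-0.2356, -0.0247, -1.9794], 'opening': 0.0226}
u in tool [ 0.869 -0.002 -0.495]
60.355334402035304
[-0.002  0.001  1.   ]
shift [-1.9   0.17  0.94] len 2.1 turn [-0.2  0.1 -0. ] 0.3
[0.49552364 0.19237729 0.03464506] [0.00114772 0.00183935 0.99999765]
```

View pics/ov6.png

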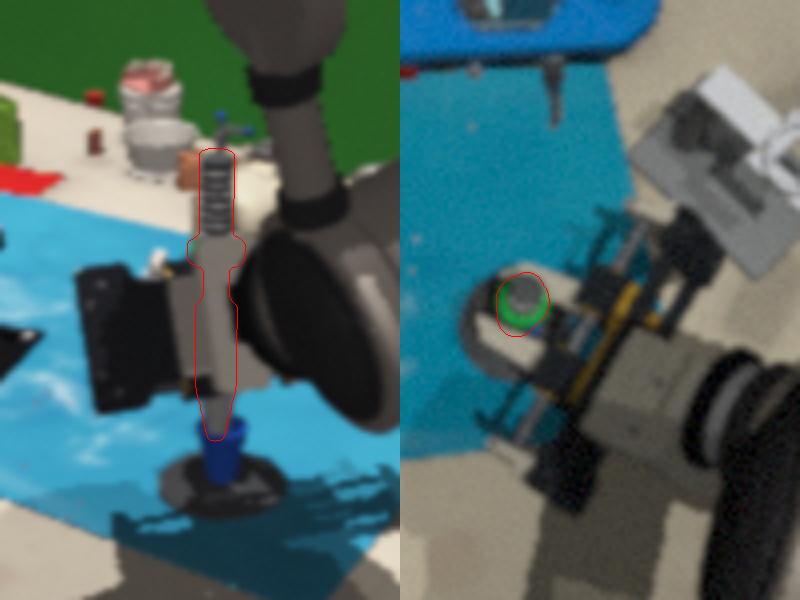

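```bash
python3 -m creep '[[[-0.05,0.17,-0.05,0,0,0,-1],[-0.5,0.17,0.2,0,0,0,-1],[-1,0.17,0.5,0,0,0,-1],[-1.4,0.17,0.7,0,0,0,-1],[-1.5,0.17,0.72,0,0,0,-1]]]'
python3 log.py;python3 - <<'E'
from cup import *
goal(tcp(0),C)
E
```

```text
time: 9.65
tool_pos: [0.4987, 0.1941, 0.0835]
tool_rot: [-3.138, -1.052, 1.046]
contact_force: [1.6, 0.2, -0.3]
opening: 0.0225
{'time': 9.65, 'qpos': [-0.3037, 0.6862, 2.2281, 1.6537, 1.018, -1.3072], 'tool_pos': [0.4987, 0.1941, 0.0835], 'tool_rot': [-3.138, -1.0522, 1.046], 'contact_force': [1.607, 0.2495, -0.2642], 'opening': 0.0225}
u in tool [ 0.869 -0.002 -0.495]
60.355334402035304
[-0.002  0.001  1.   ]
shift [-0.41 -0.06  0.24] len 0.5 turn [-0.1  0.1 -0. ] 0.2
```

Descend the last few millimetres in small steps, watching force.

```bash
python3 -m creep '[[[-0.15,0,0.09,0,0,0,-1],[-0.25,0,0.15,0,0,0,-1],[-0.25,0,0.15,0,0,0,-1]]]'
python3 -m creep '[[[-0.1,0,0.06,0,0,0,-1],[-0.15,0,0.09,0,0,0,-1],[-0.15,0,0.09,0,0,0,-1]]]'; python3 log.py
```

```text
time: 9.95
tool_pos: [0.499, 0.1941, 0.0807]
tool_rot: [-3.139, -1.053, 1.046]
contact_force: [3.2, 1.3, -0.7]
opening: 0.023
time: 10.25
tool_pos: [0.4993, 0.1942, 0.0792]
tool_rot: [-3.14, -1.054, 1.047]
contact_force: [3.6, 2.2, 1.5]
opening: 0.0228
{'time': 10.25, 'qpos': [-0.3033, 0.6991, 2.2275, 1.6628, 1.0202, -1.3228], 'tool_pos': [0.4993, 0.1942, 0.0792], 'tool_rot': [-3.1398, -1.0536, 1.0473], 'contact_force': [3.6003, 2.1755, 1.5173], 'opening': 0.0228}
```

```bash
python3 -m creep '[[[0.05,0.06,0.08,0,0,0,-1],[-0.08,0.06,0.15,0,0,0,-1],[-0.13,0.06,0.18,0,0,0,-1],[-0.13,0.06,0.18,0,0,0,-1]]]'; python3 log.py
```

```text
time: 10.65
tool_pos: [0.5001, 0.1951, 0.0789]
tool_rot: [-3.14, -1.057, 1.048]
contact_force: [-5.7, -5.8, 15.6]
opening: 0.0227
{'time': 10.65, 'qpos': [-0.3019, 0.703, 2.2262, 1.6666, 1.0239, -1.3268], 'tool_pos': [0.5001, 0.1951, 0.0789], 'tool_rot': [-3.1403, -1.0574, 1.048], 'contact_force': [-5.6625, -5.8028, 15.5823], 'opening': 0.0227}
```

```bash
python3 -m creep '[[[-0.02,0,-0.03,0,0,0,-1],[-0.02,0,-0.03,0,0,0,-1]]]'; python3 log.py; python3 -m creep '[[[0,0,0,0,0,0,-0.4],[0,0,0,0,0,0,-0.4],[0,0,0,0,0,0,-0.2],[0,0,0,0,0,0,0],[0,0,0,0,0,0,0.2]]]' 10; python3 log.py
python3 - <<'E'
from h import *
out=[]
for n,(x0,y0,w,h) in (("scene",(270,130,100,150)),("top",(310,130,100,150))):
    im=robot.read_camera(n)[:,:,::-1]; out.append(cv2.resize(im[y0:y0+h,x0:x0+w],None,fx=4,fy=4,interpolation=cv2.INTER_CUBIC))
cv2.imwrite("pics/c7.png",np.hstack(out))
E
```

```text
time: 10.85
tool_pos: [0.4997, 0.1947, 0.079]
tool_rot: [-3.14, -1.057, 1.048]
contact_force: [-1.4, -1.7, 4.3]
opening: 0.0232
{'time': 10.85, 'qpos': [-0.3032, 0.7026, 2.2272, 1.6657, 1.0242, -1.3272], 'tool_pos': [0.4997, 0.1947, 0.079], 'tool_rot': [-3.1399, -1.0574, 1.0476], 'contact_force': [-1.3841, -1.7143, 4.2854], 'opening': 0.0232}
time: 11.35
tool_pos: [0.4997, 0.1947, 0.0789]
tool_rot: [-3.14, -1.057, 1.048]
contact_force: [0.7, -0.3, 0.6]
opening: 0.0471
{'time': 11.35, 'qpos': [-0.3031, 0.7028, 2.2271, 1.6657, 1.0241, -1.3273], 'tool_pos': [0.4997, 0.1947, 0.0789], 'tool_rot': [-3.1397, -1.0573, 1.0475], 'contact_force': [0.7035, -0.3171, 0.622], 'opening': 0.0471}
```

View pics/c7.png

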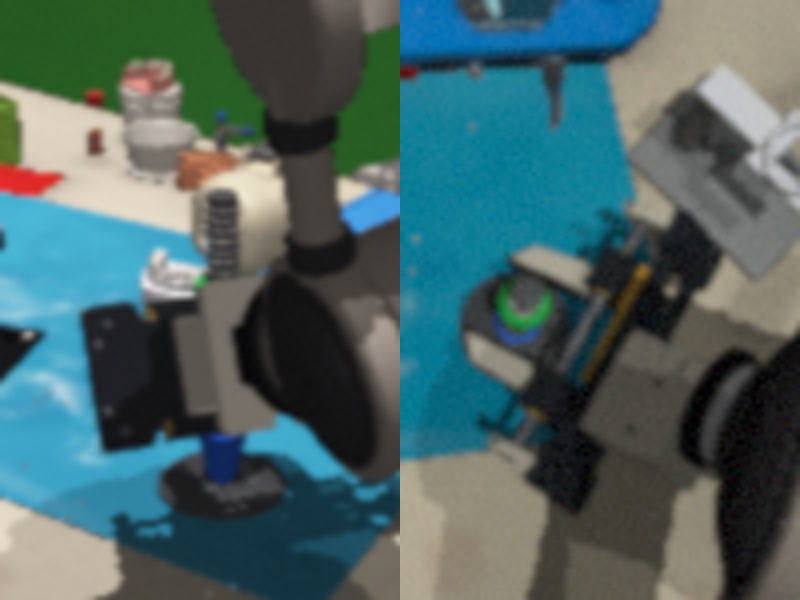

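```bash
python3 -m creep '[[[0,0,0,0,0,0,1],[0,0,0,0,0,0,1],[0,0,0,0,0,0,1],[0,0,0,0,0,0,1],[0,0,-1,0,0,0,1],[0,0,-4,0,0,0,1],[0,0,-8,0,0,0,1],[0,0,-12,0,0,0,1]]]'; python3 log.py
python3 - <<'E'
from h import *
out=[]
for n,(x0,y0,w,h) in (("scene",(270,130,100,150)),("top",(310,130,100,150))):
    im=robot.read_camera(n)[:,:,::-1]; cv2.imwrite(f"pics/{n}8.png",im); out.append(cv2.resize(im[y0:y0+h,x0:x0+w],None,fx=4,fy=4,interpolation=cv2.INTER_CUBIC))
cv2.imwrite("pics/c8.png",np.hstack(out))
E
```

```text
time: 12.25
tool_pos: [0.4462, 0.1032, 0.1384]
tool_rot: [-3.138, -1.057, 1.047]
contact_force: [1.2, -0.9, -0.4]
opening: 0.0921
{'time': 12.25, 'qpos': [-0.6095, 0.5203, 2.2916, 1.3081, 1.1153, -1.2012], 'tool_pos': [0.4462, 0.1032, 0.1384], 'tool_rot': [-3.1376, -1.0567, 1.0466], 'contact_force': [1.1597, -0.8819, -0.4208], 'opening': 0.0921}
```

View pics/c8.png

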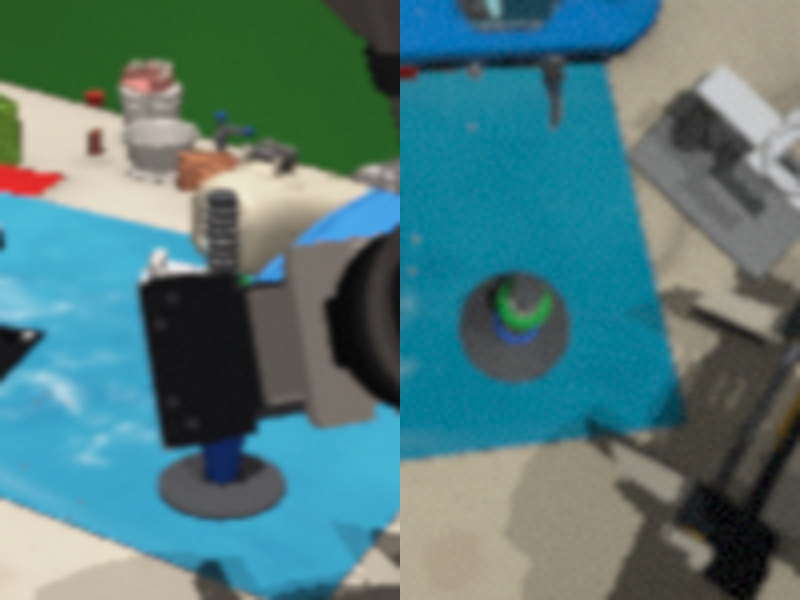

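Run:
```python
from cup import *
from scipy.optimize import minimize
R=Ro.from_euler("xyz",[-3.1399,-1.0574,1.0476]).as_matrix(); print("tip@release",np.array([.4997,.1947,.079])+R@tipt,"u",R@ut)
gp=np.array([.4997,.1947,.079])-R[:,2]*.005; print("grasp centre",gp)
for n in("top","scene"):
    r=robot.masks_of(n,"green_handpiece"); 
    if not r: continue
    m=r[0]["mask"]; ys,xs=np.nonzero(m); print(n,r[0]["score"],m.sum(),xs.min(),xs.max(),ys.min(),ys.max())
    np.save(f"m8{n}.npy",m)
    if n=="top":
        f=lambda p:np.sum((sil(cam(n),np.array([p[0]/10,p[1]/10,.0135]),np.array([0,0,1.]))-m)**2)
        q=minimize(f,[4.97,1.91],method="Nelder-Mead",options=dict(initial_simplex=[[4.97,1.91],[5.05,1.91],[4.97,2.0]])); print(q.x/10,q.fun)
out=[]
for n,(x0,y0,w,h) in (("scene",(270,150,100,130)),("top",(310,150,100,130))):
    a=cv2.imread(f"pics/{n}8.png"); a=cv2.resize(a[y0:y0+h,x0:x0+w],None,fx=4,fy=4,interpolation=cv2.INTER_CUBIC)
    for p,col in (((.4965,.1905),(0,0,255)),((.499,.193),(0,255,255))):
        m=sil(cam(n),np.array([p[0],p[1],.0135]),np.array([0,0,1.]),8)[y0:y0+h,x0:x0+w]; m=(cv2.resize(m,None,fx=4,fy=4,interpolation=cv2.INTER_CUBIC)>.5).astype(np.uint8)
        cs,_=cv2.findContours(m,cv2.RETR_EXTERNAL,cv2.CHAIN_APPROX_NONE); cv2.drawContours(a,cs,-1,col,1)
    out.append(a)
cv2.imwrite("pics/ov8.png",np.hstack(out))
C2=down(.785)
o=st(); track(np.array(o["qpos"]),[(np.array([.43,.13,.27]),Ro.from_matrix([o and Ro.from_euler("xyz",o["tool_rot"]).as_matrix(),C2]).mean().as_matrix()),(np.array([.498,.192,.25]),C2),(np.array([.498,.192,.16]),C2),(np.array([.498,.192,.22]),C2),(np.array([.535,-.028,.21]),C2),(np.array([.585,.022,.18]),C2)])
```

```text
u in tool [ 0.869 -0.002 -0.495]
60.355334402035304
[-0.002  0.001  1.   ]
tip@release [0.49812446 0.19101499 0.01375265] u [-0.00339196 -0.00266738  0.99999069]
grasp centre [0.49753115 0.19092301 0.08145569]
top 0.63 145 335 347 199 213
[0.49785295 0.18936905] 12.461683967704728
scene 0.52 209 321 331 177 200
{'time': 12.45, 'qpos': [-0.608, 0.5211, 2.2908, 1.3144, 1.1135, -1.2037], 'tool_pos': [0.4479, 0.1029, 0.1383], 'tool_rot': [3.1403, -1.0571, 1.0475], 'contact_force': [-0.4911, -0.7432, 0.2125], 'opening': 0.0914}
   [-0.22, 0.01, 1.97, 0.58, 1.02, 0.17] err 0.0
   [0.22, 0.35, 1.48, 0.0, 1.31, 1.01] err 0.0
   [0.22, 0.44, 1.62, -0.0, 1.09, 1.01] err 0.0
   [0.22, 0.38, 1.53, 0.0, 1.23, 1.01] err 0.0
   [-0.2, 0.39, 1.54, -0.0, 1.21, 0.59] err 0.0
   [-0.09, 0.5, 1.44, 0.0, 1.2, 0.69] err 0.0
```

View pics/ov8.png

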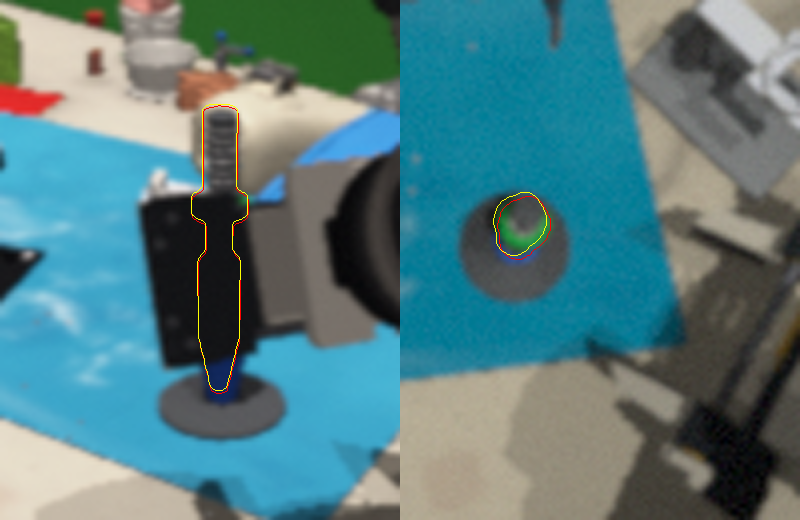

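Run:
```python
from h import *
goal([.43,.13,.27],down(.785)); goal([.498,.1905,.25],down(.785))
```

```text
shift [12.18 -2.9  -5.21] len 13.6 turn [ -7.9 -60.2  13.6] 62.2
shift [14.69 -0.05  3.3 ] len 15.1 turn [ -7.9 -60.2  13.6] 62.2
```

```bash
python3 -m creep '[[[2,0,-2,0,0,0,1],[5,-0.5,-3.5,-1,-6,1.3,1],[8,-1,-4.5,-2,-13,3,1],[10,-2,-5,-3,-21,4.7,1],[12,-2.5,-5.2,-4,-29,6.5,1],[12.2,-2.9,-5.2,-5,-37,8.3,1],[12.2,-2.9,-5.2,-6,-45,10.1,1],[12.2,-2.9,-5.2,-7,-53,12,1]]]'; python3 log.py
python3 - <<'E'
from h import *
goal([.498,.1905,.25],down(.785))
E
```

```text
time: 13.25
tool_pos: [0.429, 0.1317, 0.2701]
tool_rot: [-3.095, -0.365, 0.868]
contact_force: [-1.0, -0.0, -0.7]
opening: 0.0915
{'time': 13.25, 'qpos': [-0.0993, 0.0469, 1.8765, 0.3721, 1.0745, 0.4395], 'tool_pos': [0.429, 0.1317, 0.2701], 'tool_rot': [-3.0953, -0.3648, 0.8683], 'contact_force': [-1.0243, -0.0082, -0.6689], 'opening': 0.0915}
shift [7.64 1.7  4.99] len 9.3 turn [ -3.5 -20.8   5.2] 21.7
```

```bash
python3 -m creep '[[[1.5,0.3,0,-1,-7,1.7,1],[3.5,0.8,1,-2,-14,3.4,1],[5.5,1.2,3,-3.5,-20.8,5.2,1],[7,1.6,4.5,-3.5,-20.8,5.2,1],[7.64,1.7,5,-3.5,-20.8,5.2,1],[7.64,1.7,5,-3.5,-20.8,5.2,1],[7.64,1.7,5,-3.5,-20.8,5.2,1]]]'; python3 log.py
python3 - <<'E'
from h import *
goal([.498,.1905,.16],down(.785))
out=[]
for n,(x0,y0,w,h) in (("scene",(270,100,100,150)),("top",(310,110,100,150))):
    im=robot.read_camera(n)[:,:,::-1]; cv2.imwrite(f"pics/{n}9.png",im); out.append(cv2.resize(im[y0:y0+h,x0:x0+w],None,fx=4,fy=4,interpolation=cv2.INTER_CUBIC))
cv2.imwrite("pics/c9.png",np.hstack(out))
E
```

```text
time: 13.95
tool_pos: [0.4971, 0.1903, 0.2499]
tool_rot: [-3.141, 0.001, 0.785]
contact_force: [-0.2, -0.2, 0.4]
opening: 0.0917
{'time': 13.95, 'qpos': [0.2216, 0.349, 1.4876, -0.0001, 1.3062, 1.007], 'tool_pos': [0.4971, 0.1903, 0.2499], 'tool_rot': [-3.141, 0.0011, 0.7854], 'contact_force': [-0.2278, -0.1919, 0.3938], 'opening': 0.0917}
shift [0.09 0.05 8.99] len 9.0 turn [-0.   0.1  0. ] 0.1
```

View pics/c9.png

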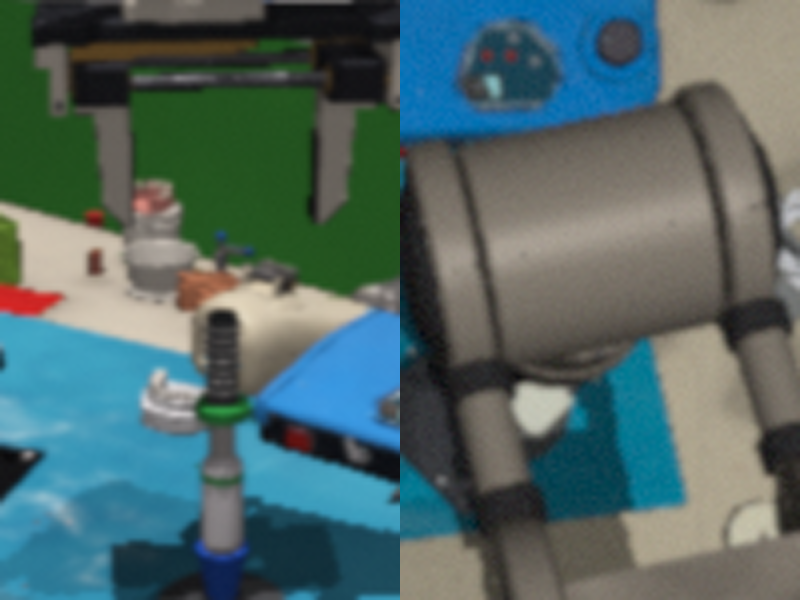

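```bash
python3 -m creep '[[[0.1,0.05,2,0,0,0,1],[0.1,0.05,4.5,0,0,0,1],[0.1,0.05,7,0,0,0,1],[0.1,0.05,8.6,0,0,0,1],[0.1,0.05,9,0,0,0,1],[0.1,0.05,9,0,0,0,1]]]'; python3 log.py
python3 -m creep '[[[0,0,0,0,0,0,-1],[0,0,0,0,0,0,-1],[0,0,0,0,0,0,-1],[0,0,0,0,0,0,-1],[0,0,0,0,0,0,-1],[0,0,0,0,0,0,-1],[0,0,0,0,0,0,-1],[0,0,0,0,0,0,-1]]]' 10
python3 -m creep '[[[0,0,0,0,0,0,-1],[0,0,0,0,0,0,-1],[0,0,0,0,0,0,-1],[0,0,0,0,0,0,-1],[0,0,0,0,0,0,-1]]]' 15
python3 log.py
```

```text
time: 14.65
tool_pos: [0.4984, 0.1896, 0.1611]
tool_rot: [3.141, -0.0, 0.783]
contact_force: [0.3, -0.7, 0.1]
opening: 0.0918
{'time': 14.65, 'qpos': [0.2197, 0.4336, 1.6187, -0.0002, 1.0887, 1.0073], 'tool_pos': [0.4984, 0.1896, 0.1611], 'tool_rot': [3.1412, -0.0004, 0.7833], 'contact_force': [0.3424, -0.6949, 0.0746], 'opening': 0.0918}
time: 15.45
tool_pos: [0.4984, 0.1895, 0.1611]
tool_rot: [3.141, -0.0, 0.783]
contact_force: [-0.5, 0.6, 0.2]
opening: 0.0328
time: 15.95
tool_pos: [0.4982, 0.1898, 0.1611]
tool_rot: [-3.141, -0.0, 0.783]
contact_force: [-1.7, 0.9, 0.5]
opening: 0.0186
{'time': 15.95, 'qpos': [0.22, 0.4337, 1.6189, 0.0003, 1.089, 1.0073], 'tool_pos': [0.4982, 0.1898, 0.1611], 'tool_rot': [-3.1414, -0.0002, 0.7834], 'contact_force': [-1.7287, 0.8584, 0.5048], 'opening': 0.0186}
```

```bash
python3 -m creep '[[[0,0,0,0,0,0,-1],[0,0,0,0,0,0,-1],[0,0,-0.5,0,0,0,-1],[0,0,-1.5,0,0,0,-1],[0,0,-3,0,0,0,-1],[0,0,-5,0,0,0,-1],[0,0,-6,0,0,0,-1],[0,0,-6,0,0,0,-1]]]' 50; python3 log.py
python3 - <<'E'
from h import *
out=[]
for n,(x0,y0,w,h) in (("scene",(250,80,200,150)),):
    im=robot.read_camera(n)[:,:,::-1]; cv2.imwrite(f"pics/{n}10.png",im); out.append(cv2.resize(im[y0:y0+h,x0:x0+w],None,fx=4,fy=4,interpolation=cv2.INTER_CUBIC))
cv2.imwrite("pics/c10.png",np.hstack(out))
# pre-hang pose
w=.785
goal(np.array([.5845-.075*np.cos(w),.0215-.075*np.sin(w),.2211]),down(w))
E
```

```text
time: 16.75
tool_pos: [0.4992, 0.1898, 0.2229]
tool_rot: [3.139, -0.003, 0.783]
contact_force: [0.0, 0.1, -1.5]
opening: 0.0181
{'time': 16.75, 'qpos': [0.2198, 0.3711, 1.5315, -0.0001, 1.2349, 1.0073], 'tool_pos': [0.4992, 0.1898, 0.2229], 'tool_rot': [3.1393, -0.0034, 0.7833], 'contact_force': [0.0259, 0.0629, -1.4512], 'opening': 0.0181}
shift [-13.27  17.99   0.05] len 22.4 turn [ 0.1 -0.1 -0.1] 0.1
```

View pics/c10.png

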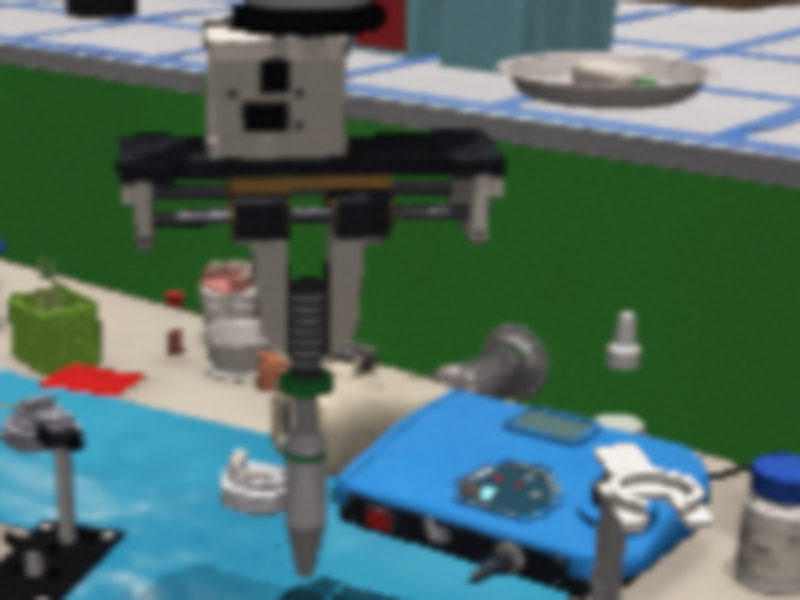

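```bash
cat > ring.py <<'E'
from h import *
import sys
cand=[tuple(map(float,a.split(","))) for a in sys.argv[2:]]
out=[]
for n,f,(x0,y0,w,h),k in (("top","pics/top0.png",(378,140,50,60),8),("scene","pics/scene1.png",(390,180,50,60),8)):
    c=cam(n); a=cv2.resize(cv2.imread(f)[y0:y0+h,x0:x0+w],None,fx=k,fy=k,interpolation=cv2.INTER_CUBIC)
    for (x,y,yaw),col in zip(cand,((0,0,255),(0,200,0))):
        def dr(L):
            L=np.array(L); W=np.c_[x+np.cos(yaw)*L[:,0]-np.sin(yaw)*L[:,1],y+np.sin(yaw)*L[:,0]+np.cos(yaw)*L[:,1],L[:,2]]
            q=((proj(c,W)-[x0,y0]+.5)*k-.5).round().astype(np.int32); cv2.polylines(a,[q],False,col,1)
        for r,z in ((.019,.15),(.023,.15),(.019,.142)):
            ph=np.arcsin(.0105/r); th=np.linspace(-np.pi+ph,np.pi-ph,80); dr(np.c_[r*np.cos(th),r*np.sin(th),0*th+z])
        for s in(-1,1): dr([[0,s*.0105,.142],[-.03,s*.0105,.142]])
    out.append(a)
cv2.imwrite(sys.argv[1],np.hstack(out))
E
python3 ring.py pics/r1.png .5845,.0215,.785
```

```text
(no output)
```

View pics/r1.png

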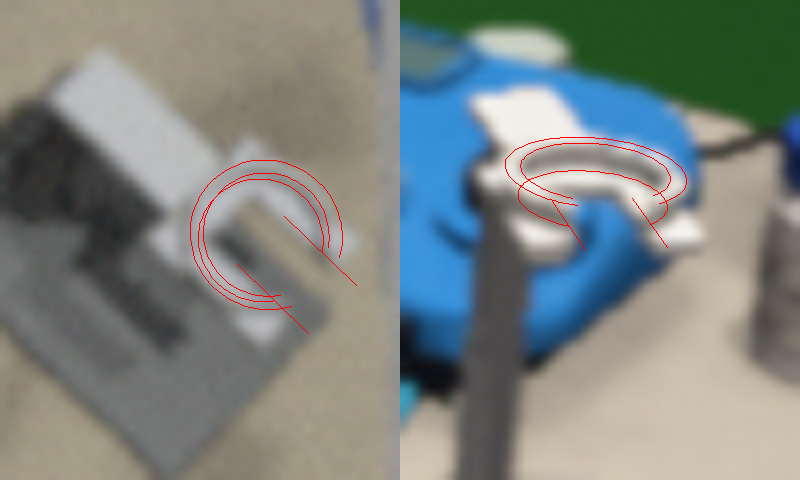

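Run:
```python
import cv2,numpy as np
a=cv2.imread("pics/top0.png")[145:185,385:430]; 
a=cv2.resize(a,None,fx=14,fy=14,interpolation=cv2.INTER_LANCZOS4)
for i in range(0,45,5): cv2.putText(a,str(385+i),(i*14,10),0,.4,(0,0,0),1); cv2.line(a,(i*14+7,12),(i*14+7,18),(0,0,0),1)
for i in range(0,40,5): cv2.putText(a,str(145+i),(0,i*14+12),0,.4,(0,0,0),1)
cv2.imwrite("pics/z.png",a)
```

```text
(no output)
```

View pics/z.png

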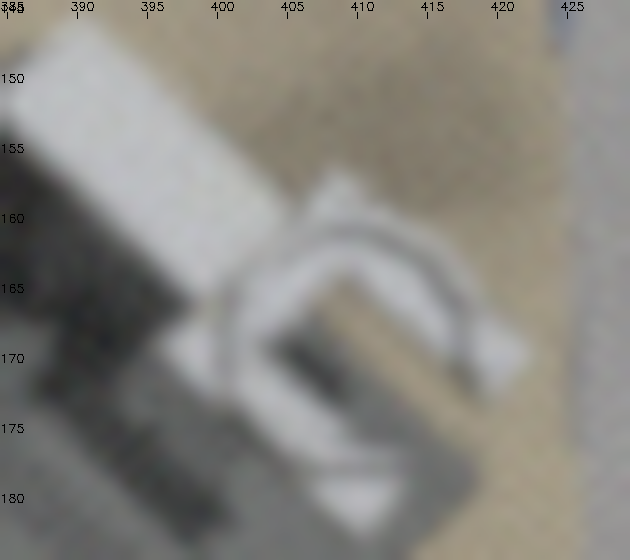

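Run:
```python
from h import *
c=cam("top"); pts=np.array([(225,350),(240,300),(290,245),(350,230),(410,260),(460,320),(470,370),(240,400),(300,455),(350,470)],float)
A=np.c_[2*pts,np.ones(len(pts))]; s=np.linalg.lstsq(A,(pts**2).sum(1),rcond=None)[0]; r=np.sqrt(s[2]+s[0]**2+s[1]**2); print(s[:2],r)
uv=s[:2]/14-.5+np.array([385,145]); print(uv)
for z in(.142,.147,.15): print(back(c,uv,z))
# plate outline end: prong tips & arm axis for yaw
f=lambda x,y:np.array([x/14-.5+385,y/14-.5+145])
a=back(c,f(85,20),.142);b=back(c,f(300,205),.142); d=a-b; print("yaw",np.arctan2(d[1],d[0]))
a=back(c,f(12,105),.142);b=back(c,f(205,305),.142); d=a-b; print("yaw",np.arctan2(d[1],d[0]))
```

```text
[346.80476715 350.82611507] 118.5304669544729
[409.27176908 169.55900822]
[0.58439908 0.02354393 0.142     ]
[0.58333    0.02460069 0.147     ]
[0.58268856 0.02523475 0.15      ]
yaw 0.8430779911202944
yaw 0.749842286616177
```

```bash
python3 ring.py pics/r2.png .5835,.0245,.79;  python3 - <<'E'
import cv2
a=cv2.imread("pics/scene1.png")[185:220,392:437]; 
a=cv2.resize(a,None,fx=14,fy=14,interpolation=cv2.INTER_LANCZOS4)
for i in range(0,45,5): cv2.putText(a,str(392+i),(i*14,10),0,.4,(0,0,0),1)
for i in range(0,35,5): cv2.putText(a,str(185+i),(0,i*14+12),0,.4,(0,0,0),1)
cv2.imwrite("pics/z2.png",a)
E
```

```text
(no output)
```

View pics/r2.png

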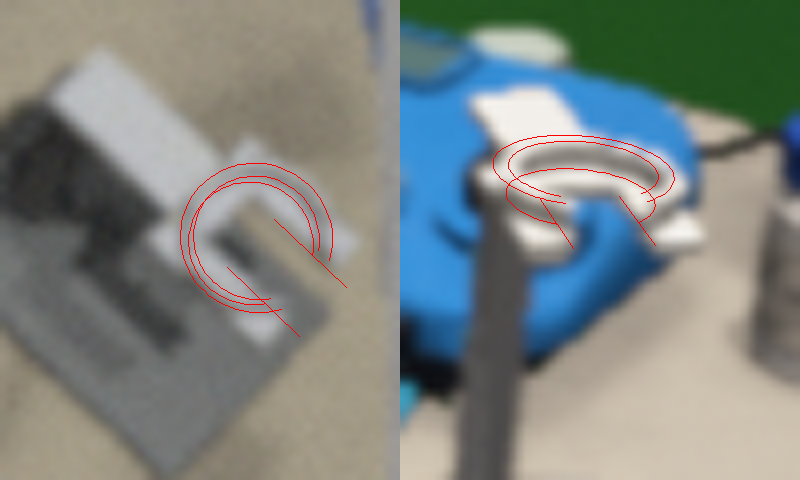

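View pics/z2.png

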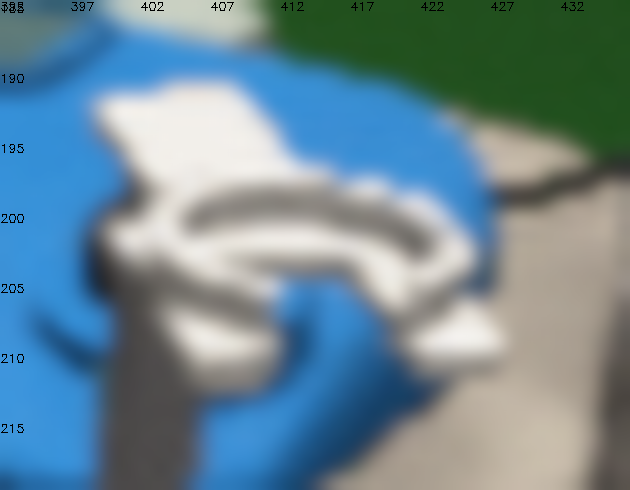

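Run:
```python
from h import *
w=.785; S=np.array([.5838,.0240])
goal(np.r_[S-.075*np.array([np.cos(w),np.sin(w)]),.2211],down(w))
```

```text
shift [-13.14  17.77   0.05] len 22.1 turn [ 0.1 -0.1 -0.1] 0.1
```

```bash
python3 -m creep '[[[-2.5,0.5,0,0,0,0,-1],[-6,2,0,0,0,0,-1],[-9.5,4.5,0,0,0,0,-1],[-12,8,0,0,0,0,-1],[-13.1,11.5,0,0,0,0,-1],[-13.1,15,0,0,0,0,-1],[-13.1,17.5,0,0,0,0,-1],[-13.1,17.8,0,0,0,0,-1]]]'; python3 log.py
python3 - <<'E'
from h import *
w=.785; S=np.array([.5838,.0240])
goal(np.r_[S-.075*np.array([np.cos(w),np.sin(w)]),.2211],down(w))
o=robot.observe(); R=Ro.from_euler("xyz",o["tool_rot"]).as_matrix()
for n,(x0,y0,w,h) in (("scene",(330,100,130,150)),):
    im=robot.read_camera(n)[:,:,::-1]; cv2.imwrite(f"pics/{n}11.png",im); a=cv2.resize(im[y0:y0+h,x0:x0+w],None,fx=4,fy=4,interpolation=cv2.INTER_CUBIC)
    U=-R[:,2]; tip=o["tool_pos"]-U*(.1611-.0137)
    m=sil(cam(n),tip,U,8)[y0:y0+h,x0:x0+w]; m=(cv2.resize(m,None,fx=4,fy=4,interpolation=cv2.INTER_CUBIC)>.5).astype(np.uint8)
    cs,_=cv2.findContours(m,cv2.RETR_EXTERNAL,cv2.CHAIN_APPROX_NONE); cv2.drawContours(a,cs,-1,(0,0,255),1); cv2.imwrite("pics/c11.png",a)
E
```

```text
time: 17.6
tool_pos: [0.5324, -0.0312, 0.2203]
tool_rot: [3.141, -0.0, 0.781]
contact_force: [-0.3, 0.4, -1.2]
opening: 0.0186
{'time': 17.6, 'qpos': [-0.2024, 0.374, 1.535, 0.0, 1.2319, 0.5878], 'tool_pos': [0.5324, -0.0312, 0.2203], 'tool_rot': [3.141, -0.0004, 0.7806], 'contact_force': [-0.3403, 0.4182, -1.2439], 'opening': 0.0186}
shift [ 0.04 -0.28 -0.08] len 0.3 turn [ 0.  -0.  -0.3] 0.3
```

View pics/c11.png

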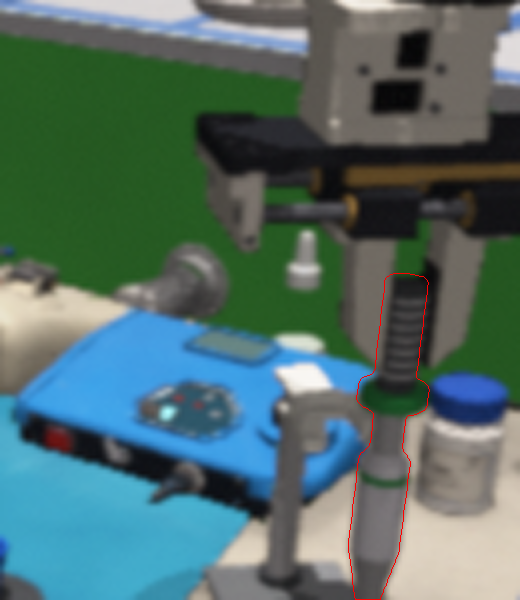

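```bash
cat > hang.py <<'E'
from h import *
w=.785; S=np.array([.5835,.0245]); hx=np.array([np.cos(w),np.sin(w)])
o=robot.observe()
d=o["tool_pos"][:2]-S; print("local x,y of TCP (mm)",(d@hx*1e3).round(1),(d@[-hx[1],hx[0]]*1e3).round(1),"underside z",round(o["tool_pos"][2]-.1474+.112,4),"F",o["contact_force"].round(1))
if __name__=="__main__":
    import sys
    out,zu=sys.argv[1],float(sys.argv[2]); goal(np.r_[S+float(out)*hx,zu+.0354],down(w))
E
python3 hang.py -.07 .155
```

```text
local x,y of TCP (mm) -75.4 -2.0 underside z 0.1849 F [ 0.6  0.3 -1.3]
shift [ 0.54 -0.2   2.99] len 3.0 turn [-0.  -0.  -0.2] 0.2
```

```bash
python3 -m creep '[[[0.2,-0.2,1,0,0,-0.2,-1],[0.5,-0.2,2,0,0,-0.2,-1],[0.54,-0.2,2.9,0,0,-0.2,-1],[0.54,-0.2,3,0,0,-0.2,-1],[0.54,-0.2,3,0,0,-0.2,-1]]]'; python3 log.py; python3 hang.py -.03 .155
python3 - <<'E'
from h import *
for n,(x0,y0,w,h) in (("scene",(360,120,100,120)),):
    im=robot.read_camera(n)[:,:,::-1]; cv2.imwrite("pics/c12.png",cv2.resize(im[y0:y0+h,x0:x0+w],None,fx=5,fy=5,interpolation=cv2.INTER_CUBIC))
E
```

```text
time: 18.15
tool_pos: [0.5337, -0.0245, 0.1898]
tool_rot: [-3.14, 0.0, 0.786]
contact_force: [-0.3, 0.8, -1.4]
opening: 0.0178
{'time': 18.15, 'qpos': [-0.1896, 0.4054, 1.5761, 0.0004, 1.1615, 0.5954], 'tool_pos': [0.5337, -0.0245, 0.1898], 'tool_rot': [-3.1403, 0.0004, 0.7856], 'contact_force': [-0.3333, 0.7612, -1.4097], 'opening': 0.0178}
local x,y of TCP (mm) -69.9 0.6 underside z 0.1544 F [-0.3  0.8 -1.4]
shift [ 3.99  0.06 -0.06] len 4.0 turn [-0.1  0.   0. ] 0.1
```

View pics/c12.png

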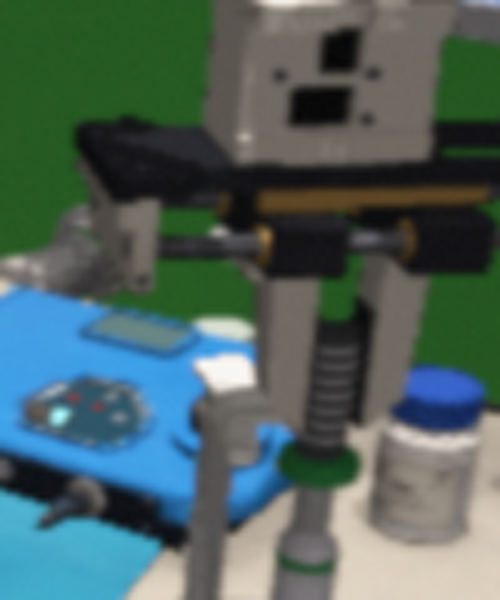

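```bash
python3 -m creep '[[[1,0.05,-0.06,0,0,0,-1],[2,0.05,-0.06,0,0,0,-1],[3,0.05,-0.06,0,0,0,-1],[4,0.05,-0.06,0,0,0,-1],[4,0.05,-0.06,0,0,0,-1]]]'; python3 hang.py -.01 .155
python3 - <<'E'
from h import *
for n,(x0,y0,w,h) in (("scene",(360,140,100,110)),):
    im=robot.read_camera(n)[:,:,::-1]; cv2.imwrite("pics/c13.png",cv2.resize(im[y0:y0+h,x0:x0+w],None,fx=5,fy=5,interpolation=cv2.INTER_CUBIC))
E
```

```text
time: 18.7
tool_pos: [0.5636, 0.0044, 0.1908]
tool_rot: [-3.141, -0.001, 0.787]
contact_force: [0.6, 0.1, -2.3]
opening: 0.0185
local x,y of TCP (mm) -28.3 -0.2 underside z 0.1554 F [ 0.6  0.1 -2.3]
shift [ 1.83 -0.01  0.04] len 1.8 turn [-0.  -0.   0.1] 0.1
```

View pics/c13.png

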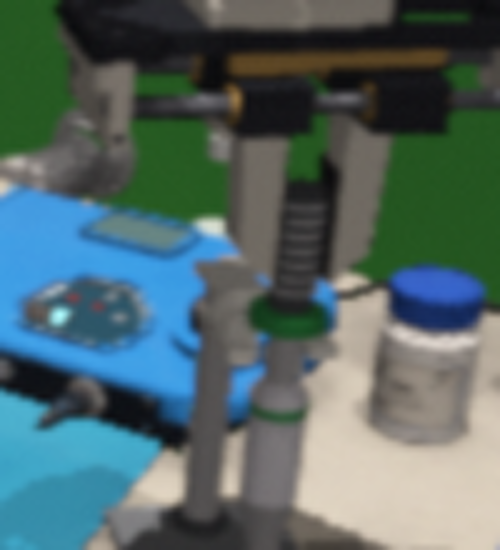

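```bash
python3 -m creep '[[[0.7,0,0.04,0,0,0,-1],[1.3,0,0.04,0,0,0,-1],[1.8,0,0.04,0,0,0,-1],[1.8,0,0.04,0,0,0,-1]]]'; python3 hang.py 0 .155
python3 -m creep '[[[0.4,0,0,0,0,0,-1],[0.7,0,0,0,0,0,-1],[0.7,0,0,0,0,0,-1]]]'; python3 hang.py 0 .155
python3 - <<'E'
from h import *
for n,(x0,y0,w,h) in (("scene",(360,140,100,110)),):
    im=robot.read_camera(n)[:,:,::-1]; cv2.imwrite("pics/c14.png",cv2.resize(im[y0:y0+h,x0:x0+w],None,fx=5,fy=5,interpolation=cv2.INTER_CUBIC))
E
```

```text
time: 19.15
tool_pos: [0.5761, 0.0171, 0.1902]
tool_rot: [-3.141, -0.0, 0.787]
contact_force: [0.6, -0.3, -0.2]
opening: 0.0177
local x,y of TCP (mm) -10.5 -0.0 underside z 0.1548 F [ 0.6 -0.3 -0.2]
shift [ 1.05 -0.   -0.02] len 1.0 turn [-0.  -0.   0.1] 0.1
time: 19.45
tool_pos: [0.5813, 0.0223, 0.1902]
tool_rot: [-3.141, -0.0, 0.787]
contact_force: [0.1, 0.0, -1.7]
opening: 0.018
local x,y of TCP (mm) -3.1 0.0 underside z 0.1548 F [ 0.1  0.  -1.7]
shift [ 0.31  0.   -0.02] len 0.3 turn [-0.  -0.   0.1] 0.1
```

View pics/c14.png

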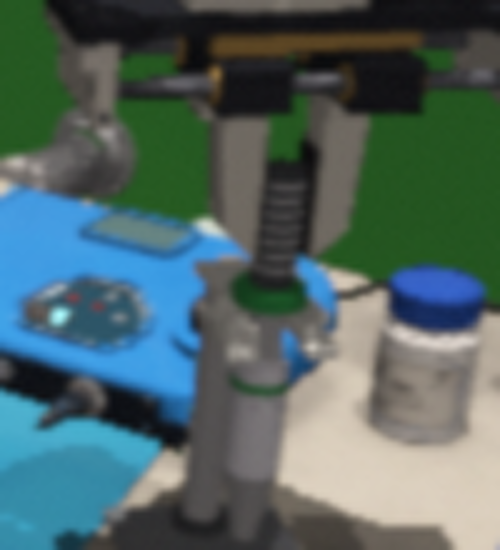

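```bash
python3 -m creep '[[[0.2,0,0,0,0,0,-1],[0.4,0,0,0,0,0,-1],[0.4,0,0,0,0,0,-1]]]'; python3 hang.py 0 .155
python3 -m creep '[[[0.1,0,0,0,0,0,-1],[0.2,0,0,0,0,0,-1],[0.2,0,0,0,0,0,-1]]]'; python3 hang.py 0 .155
```

```text
time: 19.8
tool_pos: [0.5841, 0.0251, 0.1902]
tool_rot: [-3.141, -0.0, 0.787]
contact_force: [-0.1, -0.5, -2.1]
opening: 0.0179
local x,y of TCP (mm) 0.8 0.0 underside z 0.1548 F [-0.1 -0.5 -2.1]
shift [-0.08  0.   -0.02] len 0.1 turn [-0.  -0.   0.1] 0.1
time: 20.1
tool_pos: [0.5855, 0.0265, 0.1902]
tool_rot: [-3.141, -0.0, 0.787]
contact_force: [0.1, -0.2, -0.9]
opening: 0.0179
local x,y of TCP (mm) 2.8 0.0 underside z 0.1548 F [ 0.1 -0.2 -0.9]
shift [-0.28  0.   -0.02] len 0.3 turn [-0.  -0.   0.1] 0.1
```

```bash
python3 -m creep '[[[0.1,0,0,0,0,0,-1],[0.15,0,0,0,0,0,-1],[0.15,0,0,0,0,0,-1]]]'; python3 hang.py 0 .155
python3 -m creep '[[[0.1,0,0,0,0,0,-1],[0.1,0,0,0,0,0,-1],[0.1,0,0,0,0,0,-1]]]'; python3 hang.py 0 .155
```

```text
time: 20.4
tool_pos: [0.586, 0.027, 0.1902]
tool_rot: [-3.141, 0.002, 0.787]
contact_force: [-4.1, -3.7, 0.3]
opening: 0.0181
local x,y of TCP (mm) 3.5 -0.0 underside z 0.1548 F [-4.1 -3.7  0.3]
shift [-0.35 -0.   -0.02] len 0.4 turn [-0.   0.1  0.1] 0.2
time: 20.7
tool_pos: [0.5861, 0.0271, 0.1902]
tool_rot: [-3.14, 0.004, 0.787]
contact_force: [-4.3, -4.1, 0.5]
opening: 0.0179
local x,y of TCP (mm) 3.6 -0.0 underside z 0.1548 F [-4.3 -4.1  0.5]
shift [-0.36 -0.   -0.02] len 0.4 turn [-0.1  0.2  0.1] 0.2
```

```bash
python3 -m creep '[[[-0.2,0,0,0,0,0,-1],[-0.33,0,0,0,-0.2,0,-1],[-0.33,0,0,0,-0.2,0,-1]]]'; python3 hang.py 0.0003 .142
python3 - <<'E'
from h import *
o=robot.observe(); R=Ro.from_euler("xyz",o["tool_rot"]).as_matrix()
for n,(x0,y0,w,h) in (("scene",(360,140,100,110)),):
    im=robot.read_camera(n)[:,:,::-1]; a=cv2.resize(im[y0:y0+h,x0:x0+w],None,fx=5,fy=5,interpolation=cv2.INTER_CUBIC)
    U=-R[:,2]; tip=o["tool_pos"]-U*(.1611-.0137)
    m=sil(cam(n),tip,U,8)[y0:y0+h,x0:x0+w]; m=(cv2.resize(m,None,fx=5,fy=5,interpolation=cv2.INTER_CUBIC)>.5).astype(np.uint8)
    cs,_=cv2.findContours(m,cv2.RETR_EXTERNAL,cv2.CHAIN_APPROX_NONE); b=a.copy(); cv2.drawContours(a,cs,-1,(0,0,255),1); cv2.imwrite("pics/c15.png",np.hstack([a[:,60:400],b[:,60:400]]))
E
```

```text
time: 21.0
tool_pos: [0.5839, 0.0249, 0.1902]
tool_rot: [-3.141, 0.006, 0.787]
contact_force: [-0.5, -0.4, -1.5]
opening: 0.0177
local x,y of TCP (mm) 0.6 -0.0 underside z 0.1548 F [-0.5 -0.4 -1.5]
shift [-0.02 -0.    1.28] len 1.3 turn [-0.1  0.4  0.1] 0.4
```

View pics/c15.png

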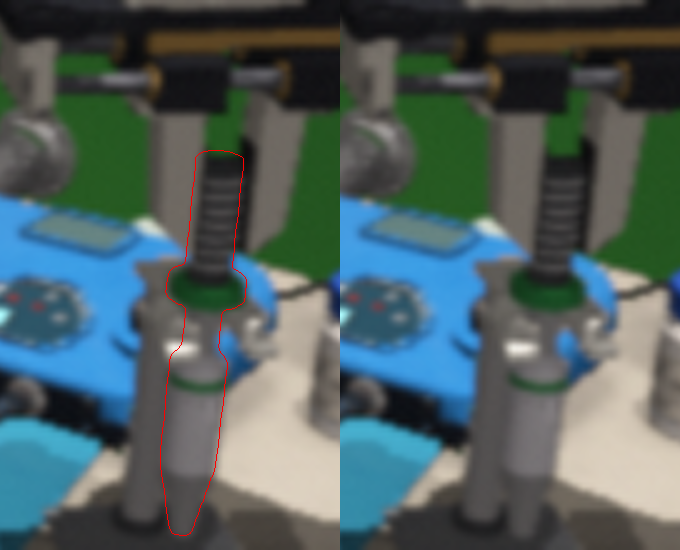

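```bash
python3 -m creep '[[[-0.02,0,0.3,0,0.3,0,-1],[-0.02,0,0.5,0,0.4,0,-1],[-0.02,0,0.7,0,0.4,0,-1],[-0.02,0,0.7,0,0.4,0,-1]]]'; python3 hang.py 0.0003 .142
python3 -m creep '[[[0,0,0.2,0,0,0,-1],[0,0,0.35,0,0,0,-1],[0,0,0.35,0,0,0,-1]]]'; python3 hang.py 0.0003 .142
```

```text
time: 21.45
tool_pos: [0.5835, 0.0248, 0.1827]
tool_rot: [-3.14, -0.0, 0.787]
contact_force: [0.2, -0.4, -1.3]
opening: 0.0183
local x,y of TCP (mm) 0.2 0.2 underside z 0.1473 F [ 0.2 -0.4 -1.3]
shift [0.01 0.02 0.53] len 0.5 turn [-0.1 -0.   0.1] 0.2
time: 21.75
tool_pos: [0.5834, 0.0248, 0.179]
tool_rot: [-3.14, 0.0, 0.787]
contact_force: [0.7, -0.1, -1.2]
opening: 0.0181
local x,y of TCP (mm) 0.2 0.3 underside z 0.1436 F [ 0.7 -0.1 -1.2]
shift [0.01 0.03 0.16] len 0.2 turn [-0.1  0.   0.1] 0.2
```

```bash
python3 -m creep '[[[0,0,0.12,0,0,0,-1],[0,0,0.18,0,0,0,-1],[0,0,0.18,0,0,0,-1]]]'; python3 hang.py 0.0003 .142
```

```text
time: 22.05
tool_pos: [0.5836, 0.0248, 0.178]
tool_rot: [-3.14, -0.0, 0.787]
contact_force: [-2.5, 0.1, 5.4]
opening: 0.018
local x,y of TCP (mm) 0.3 0.1 underside z 0.1426 F [-2.5  0.1  5.4]
shift [0.   0.01 0.06] len 0.1 turn [-0.1 -0.   0.1] 0.1
```

```bash
python3 -m creep '[[[0,0,-0.02,0,0,0,-1],[0,0,-0.02,0,0,0,-0.5],[0,0,-0.02,0,0,0,-0.3],[0,0,-0.02,0,0,0,0],[0,0,-0.02,0,0,0,0.3],[0,0,-0.02,0,0,0,0.6],[0,0,-0.02,0,0,0,0.6]]]' 10; python3 hang.py 0.0003 .142
python3 - <<'E'
from h import *
print(robot.observe()["opening"])
for n,(x0,y0,w,h) in (("scene",(360,140,100,110)),):
    im=robot.read_camera(n)[:,:,::-1]; a=cv2.resize(im[y0:y0+h,x0:x0+w],None,fx=5,fy=5,interpolation=cv2.INTER_CUBIC); cv2.imwrite("pics/c16.png",a)
E
```

```text
time: 22.75
tool_pos: [0.5836, 0.0248, 0.1782]
tool_rot: [-3.14, -0.0, 0.787]
contact_force: [-0.0, 0.6, 0.8]
opening: 0.0585
local x,y of TCP (mm) 0.3 0.1 underside z 0.1428 F [-0.   0.6  0.8]
shift [-0.    0.01  0.08] len 0.1 turn [-0.1 -0.   0.1] 0.1
0.05849576039656798
```

View pics/c16.png

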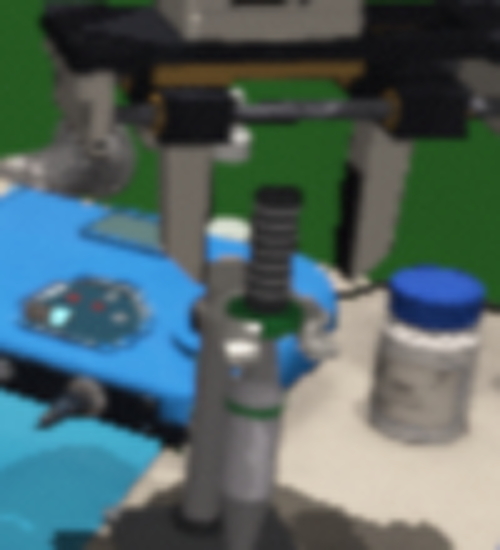

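Released; the handpiece hangs in the rim. Raise the gripper and move clear for a check with both cameras.

```bash
python3 -m creep '[[[0,0,-0.5,0,0,0,0.6],[0,0,-2,0,0,0,0.6],[0,0,-5,0,0,0,1],[0,0,-8,0,0,0,1],[0,0,-10,0,0,0,1]]]'
python3 -m creep '[[[-3,3,0,0,0,0,1],[-6,6,0,0,0,0,1],[-9,9,0,0,0,0,1],[-12,12,0,0,0,0,1],[-15,15,0,0,0,0,1],[-17,18,0,0,0,0,1],[-17,21,0,0,0,0,1],[-17,24,0,0,0,0,1]]]'; python3 log.py
python3 - <<'E'
from h import *
w=.785;out=[]
for n,(x0,y0,ww,h) in (("scene",(370,160,75,100)),("top",(370,130,75,100))):
    im=robot.read_camera(n)[:,:,::-1]; cv2.imwrite(f"pics/{n}17.png",im); a=cv2.resize(im[y0:y0+h,x0:x0+ww],None,fx=5,fy=5,interpolation=cv2.INTER_CUBIC)
    out.append(a)
    if n=="scene":
        b=a.copy(); m=sil(cam(n),np.array([.5837,.0248,.030]),np.array([0,0,1.]),8)[y0:y0+h,x0:x0+ww]; m=(cv2.resize(m,None,fx=5,fy=5,interpolation=cv2.INTER_CUBIC)>.5).astype(np.uint8)
        cs,_=cv2.findContours(m,cv2.RETR_EXTERNAL,cv2.CHAIN_APPROX_NONE); cv2.drawContours(b,cs,-1,(0,0,255),1); out.append(b[:,:])
cv2.imwrite("pics/c17.png",cv2.resize(np.hstack(out),None,fx=.7,fy=.7))
for n,ls in (("top",["felt_wheel","wax_block","cast_upper"]),):
    c=cam(n)
    for l in ls: print(l,[(round(d["score"],2),np.round(c[1].T@(np.array(d["centre"])-c[2]),4).tolist()) for d in robot.look_for(n,l)[:1]])
E
```

```text
time: 23.3
tool_pos: [0.5841, 0.0247, 0.281]
tool_rot: [3.14, -0.002, 0.787]
contact_force: [1.1, -0.8, -1.1]
opening: 0.0905
time: 24.1
tool_pos: [0.6343, -0.2669, 0.2816]
tool_rot: [3.14, -0.003, 0.786]
contact_force: [-0.0, -0.7, 0.5]
opening: 0.0917
{'time': 24.1, 'qpos': [-0.5104, 0.6418, 0.919, 0.002, 1.5783, 0.2747], 'tool_pos': [0.6343, -0.2669, 0.2816], 'tool_rot': [3.1397, -0.0026, 0.7857], 'contact_force': [-0.0101, -0.6641, 0.4663], 'opening': 0.0917}
felt_wheel []
wax_block [(0.66, [0.3441, 0.2945, 0.0181])]
cast_upper [(0.82, [0.6875, 0.3868, 0.0188])]
```

View pics/c17.png

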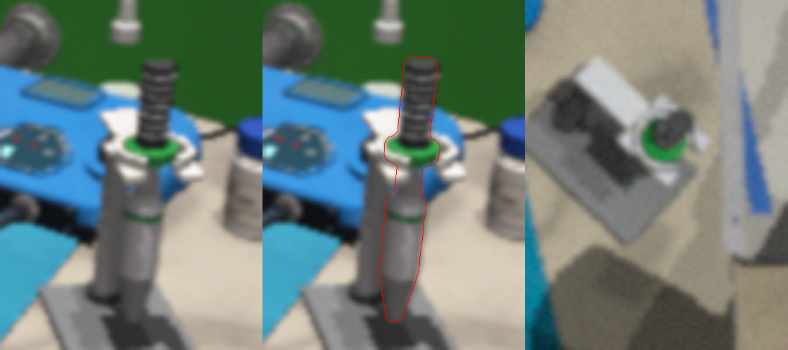

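View pics/top17.png

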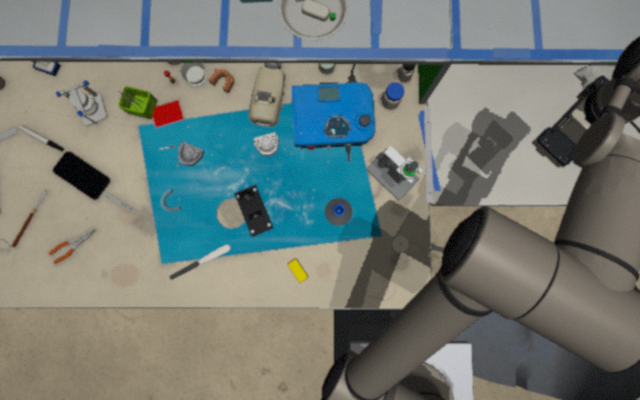

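```bash
python3 -m creep '[[[0,0,0,0,0,0,1],[0,0,0,0,0,0,1],[0,0,0,0,0,0,1],[0,0,0,0,0,0,1]]]'
python3 - <<'E'
from h import *
im=robot.read_camera("scene")[:,:,::-1]; cv2.imwrite("pics/f.png",np.hstack([cv2.resize(im[180:250,390:440],None,fx=8,fy=8,interpolation=cv2.INTER_CUBIC),cv2.resize(cv2.imread("pics/top17.png")[140:210,385:430],None,fx=8,fy=8,interpolation=cv2.INTER_CUBIC)]))
E
```

```text
time: 24.75
tool_pos: [0.6337, -0.2641, 0.2813]
tool_rot: [3.141, -0.003, 0.788]
contact_force: [-0.6, 0.8, -0.4]
opening: 0.0917
```

View pics/f.png

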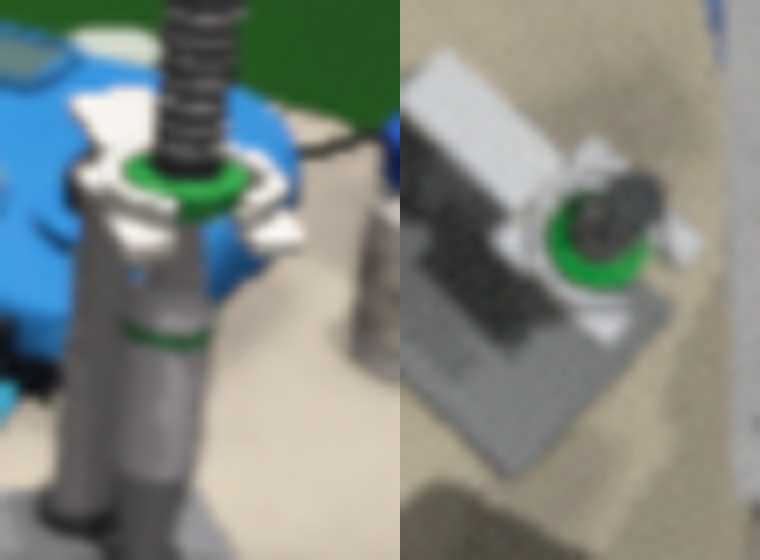

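The collar sits level inside the white rim: its green ring is at about (413, 202) px in the scene picture and concentric with the rim in the top picture.

```bash
python3 -c "
from cell import robot
print(robot.hand_in())"
```

```text
the job is handed in; nothing more can be done
None
```

The green-collared handpiece is hanging in the hanger's white fork, and I handed the job in at about 25 s of the 69 s allowed. The hand-in gives no verdict.

- **Drain cup:** I lifted the handpiece off the rest by its barrel and stood it nose down in the cup. I then opened the gripper and backed 12 cm away, and it stood upright by itself.
- **Hanging:** I took it from above by its rear stub and brought it in through the open side with the collar about 5 mm above the rim. I touched the slot's end lightly at about 6 N and backed off 3 mm. I lowered it until it met the plate at about 7 N, let go and moved the arm clear.
- **Last checks:** Both cameras show the green collar level and centred inside the rim, and the handpiece vertical. When it met the plate, the collar's underside read 142.6 mm against the nominal 142. The scene camera sits about half a pixel off the robot's readings, and I allowed for that.
- **Bystanders:** The wax block and white cast read within 5 mm of their first readings, which is about the detector's accuracy. The detector missed the felt wheel in the last picture because it lay in the arm's shadow. By eye it is in its old place, at about (400, 243) px in the top view.

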